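Lift a sterilised glass out of the dish tray with sprung tongs

ROBOT

A 7-joint arm with a two-finger parallel gripper is mounted at the origin on the work surface. World frame = base frame: x ahead of the robot, y to its left, z up, the work surface at z = 0. Lengths are in m, angles in rad, forces in N, time in s.
With the tool pointing down it reaches from about 0.4 to 0.9 m from the base axis. Payload 5.5 kg.
Tool frame: the origin (TCP) lies on the centre line of the jaws, within the pads' length; the fingertips stand 22 mm ahead of it and the grasp point (between the pads) lies 3 mm ahead of it (tip_reach is the z of the fingertips in the tool frame, in m); z points along the fingers, y is the direction in which the jaws open and shut (so a half turn about z gives the same grasp; the last joint's range is limited). The gripper opens to 85 mm and grips with 20 to 120 N. Pads are 22 mm wide; open, the fingers measure 114 mm over their backs; the gripper's body (76 mm by 85 mm) begins 54 mm behind the grasp point. The pads swing forward as they close: fully open they stand 13 mm farther back than shut.
Start: joints at [1.488, 0.501, -0.427, 1.55, 0.221, 1.138, -0.21], TCP at [0.22, -0.612, 0.253] pointing down, gripper open.
Joint ranges: [-2.88, 2.88], [-0.31, 2.03], [-1.54, 1.56], [0.2, 2.42], [-1.41, 4.55], [0.19, 2.02], [-2.57, 2.57]. Speed limits (rad/s): [2.57, 2.57, 3.14, 3.14, 3.14, 3.14, 3.14].

INTERFACE

Orientations are given as a unit quaternion [x, y, z, w].
In Python, from cell import read_state, capture, close_job, tip_reach gives the robot as it stands.
- The arm moves only by the tool send_rows, never from a script. Its argument "plan" is a list of rows, each a list of 7 numbers: the shift along the world's x, y, z in mm, then the turn, a rotation vector about the world's x, y, z in degrees, then the gripper command: -1 is fully open, 1 is shut, values between are in proportion. A call has 1 to 10 rows; each row shifts and turns the commanded pose from where the row before left it; what a row does not reach is not made up. A row lasts 1/12 s, in which the tool goes at most 41.7 mm and 7.16 degrees, less where a joint would pass 70% of its speed; a pose out of reach is approached as far as the arm can. A call with a gripper value outside its range is refused whole. The fingers move at their own pace and stop on an object; the grip force is fixed at half the most. Time passes only in rows, so rows that do not move let the fingers close. It gives the time, the measured TCP pose, the force and the opening at its end, in the units of the state.
- read_state(): the state, without advancing time (a new reading comes with each control period).
- capture(name): name is "scene" or "top" or "wrist"; returns a dict with "pixels" (400x640x3 uint8, red, green, blue), "z_map" (400x640 float32, m along the optical axis (not along the pixel's ray), 0 where there is no reading), "fx", "fy", "cx", "cy" (pixels), "cam_to_world" (4x4, takes a point from camera to world coordinates). Camera axes: x right, y down, z forward; pixel columns grow to the right and rows downward; lengths in m; the calibration is good to about 2 mm. A picture is of the moment at which its call begins.
- close_job(): hands the job in, once; it reports no verdict.
The state is a dict: "time_s": time; "joints": joint angles; "dq": joint speeds; "joint_efforts": joint torques, N m; "eef_pos": TCP position; "tool_rot": TCP orientation; "wrist_force": force on the tool from outside, world axes, zero at the start; "moment": the same for the moment, N m; "opening": finger opening in m.
Only numpy, scipy, OpenCV 4.12 (cv2) and the standard library are available. Lean on these libraries where they do the work, as an engineer would, in place of code of your own. Each camera call takes 0.05 s, during which the arm holds its last target.

TASK

The amber glass cup in the yellow dish tray is freshly sterilised, so handle it only with the red-gripped sprung tongs, never with the gripper itself: pick up the tongs, squeeze their jaws shut on the amber cup, lift it out of the tray upright and set it down gently, without dropping it, standing well on the round cork coaster. Then lay the tongs back across both bars of their wooden rest as they were, and let go. Leave everything else where it is.

Things in the scene. Friction and masses are not known exactly. Their poses are not given: they have to be found in the camera images.
- tongs_grip (a point): Sprung tongs, 225 mm long, 0.14 kg, steel arms 20 mm high on edge, two flat red grips (72 mm long in x). They lie flat on the rest. This point: middle between the grips, half-way up (10 mm over the underside), where to hold them from above, near the centre of mass. x points to the jaws, y across the arms (the squeezing direction), z up. Outside width over the grips: 54 mm when sprung open.
- tongs_hinge (a point): Red hinge block at the tail of the tongs, 90 mm behind tongs_grip. The spring pushes back on each finger with 6 N as soon as the grips are touched, 10 N when shut on a cup. Squeezed only 3 mm (51 mm over the grips) the tongs are firmly held and the jaws still go over a cup; squeezed hard too early they shut too far. Released, they spring open.
- tongs_left (a joint): Angle (rad) by which each arm of the tongs is squeezed in from open; both arms move together. 0 = sprung open (54 mm over the outsides of the grips), 0.058 = shut on a cup (44 mm), 0.10 = inner stop (36 mm).
- tongs_jaws (a point): Middle between the two jaws, 100 mm ahead of tongs_grip along x, same height and axes. The jaws are shallow upright vees 36 mm long in x, from 10 mm below to 14 mm above this point, open above and below: lower them over a standing cup, this point on its axis. Free space each side of a cup: 10 mm sprung open, 7 mm at 51 mm over the grips. Their outsides lie 45 mm either side.
- rest_top (a point): Wooden rest for the tongs, fixed: base 200 by 90 mm, 8 mm thick, with two cross bars 16 mm wide, 90 mm long in y, tops 30 mm above the counter, centred 72 mm behind and 58 mm ahead of this point. This point: middle of the base, at the height of the bars' tops; x points where the jaws point. The tongs' underside lies on the bars, tongs_grip 10 mm straight above this point.
- cup_amber_mid (a point): Amber glass cup, straight-sided, 48 mm across, 85 mm tall, about 0.1 kg, standing in the tray. This point is on its axis, half-way up (42.5 mm above its foot); z up.
- cup_green_mid (a point): Green glass cup, same shape and point as the amber one. Bystander.
- cup_clear_mid (a point): Clear glass cup, same shape and point as the amber one. Bystander.
- coaster_top (a point): Round cork coaster, 110 mm across, 8 mm thick, fixed to the counter. This point is the centre of its upper face.
- tray: Yellow plastic dish tray, fixed, 280 (x) by 280 (y) by 28 mm high, floor and walls 5 mm thick. Origin under its middle, on the counter; z up. The three cups stand in a row along y, 90 mm from the middle towards -x (the robot's side), 80 mm apart, in any order; the space on their -x side is free.
- pan_lid: Steel saucepan lid, 148 mm across, 44 mm tall with its black knob, lying in the rear (+x) half of the tray. Origin under its middle. Bystander.
- spatula: Hard silicone spatula with green blade and wooden handle, 170 mm long, lying in the rear half of the tray beside the lid. Bystander.
- sugar_bowl: Blue and white ceramic sugar bowl with its lid on, 100 mm across, 98 mm tall, on the counter. Origin under its middle. Bystander.
- canister: White plastic canister with an orange twist cap, 94 mm across, 146 mm tall, on the counter. Origin under its middle. Bystander.
Things that resemble listed ones, but are neither listed nor needed, are in the scene too. Leave any blue look-alike of the part that bears tongs_grip alone. Leave any blue look-alike of the part that bears cup_amber_mid alone.

How it is judged:
By the outcome, as a careful person would: the job done as asked, in the order asked, and still so for the second after the job is handed in, with the robot touching nothing.
It also fails if it takes over 64 s, if anything falls off the work surface, if the arm or the gripper's body presses on something with over 40 N, if the wrist force passes 120 N, or if a joint passes its speed limit or range.

## Working session

There is one attempt and no reset: what is moved stays moved. The work goes in short steps, Python scripts to look and compute and a tool call to move; the robot and the scene stay as the last step left them, time stands still between calls to the robot, and variables do not carry over. Pictures are saved under pics/ and viewed, and the job is handed in when it is done.

Besides the shell and the picture viewer there is one more tool, called as name([rows], argument=value, ...), one row to a line, values as JSON. send_rows: Moves the arm, as the interface text tells. Its arguments: {"type":"object","properties":{"plan":{"type":"array"}},"required":["plan"]}

```bash
ls; mkdir -p pics; cat > h.py <<'E'
import numpy as np, cv2
from cell import read_state, capture, close_job, tip_reach
def save(c,n): cv2.imwrite('pics/'+n,cv2.cvtColor(c['pixels'],cv2.COLOR_RGB2BGR))
def ray(c,u,v):
    T=np.array(c['cam_to_world']); d=T[:3,:3]@np.array([(u-c['cx'])/c['fx'],(v-c['cy'])/c['fy'],1.0]); return T[:3,3],d
def plane(c,u,v,z):
    o,d=ray(c,u,v); return o+d*(z-o[2])/d[2]
def cloud(c):
    T=np.array(c['cam_to_world']); z=c['z_map']; v,u=np.indices(z.shape)
    p=np.stack([(u-c['cx'])/c['fx']*z,(v-c['cy'])/c['fy']*z,z],-1)
    P=p@T[:3,:3].T+T[:3,3]; P[z==0]=np.nan; return P
E
python3 - <<'E'
from h import *
s=read_state(); print(s); print(tip_reach)
for n in ['scene','top','wrist']:
    c=capture(n); save(c,n+'0.png'); print(n,c['fx'],np.round(c['cam_to_world'],3).tolist())
E
```

```text
pics
{'time_s': 0.0, 'joints': array([ 1.48823025,  0.5018629 , -0.42677048,  1.55143439,  0.22075682,
        1.13827899, -0.21027904]), 'dq': array([ 0.00280757, -0.00050105, -0.00038897, -0.00103361, -0.00063553,
       -0.00048824,  0.00057182]), 'joint_efforts': array([ 2.18896416e-04, -5.69516909e+01, -5.81614226e+00, -2.80940670e+01,
        1.05783102e-02,  1.21612404e-02, -2.46285032e-05]), 'eef_pos': array([ 0.22003797, -0.61094329,  0.25225451]), 'tool_rot': array([ 9.85089319e-01,  1.72040963e-01, -1.14921247e-04, -9.62945126e-04]), 'wrist_force': array([-0.375909  , -0.6799788 ,  0.95743368]), 'moment': array([-0.0477072 , -0.07351522, -0.01867334]), 'opening': 0.08539329786237225}
0.022
scene 512.7903411819174 [[-0.61, 0.465, -0.641, 1.429], [0.792, 0.353, -0.498, 0.726], [-0.005, -0.812, -0.584, 0.891], [0.0, 0.0, 0.0, 1.0]]
top 372.7683851924808 [[0.008, -0.987, 0.163, 0.317], [-1.0, -0.008, -0.002, 0.014], [0.004, -0.163, -0.987, 1.287], [0.0, 0.0, 0.0, 1.0]]
wrist 332.38975101561175 [[0.339, -0.897, -0.283, 0.293], [-0.941, -0.324, -0.101, -0.584], [-0.001, 0.3, -0.954, 0.373], [0.0, 0.0, 0.0, 1.0]]
```

View pics/scene0.png

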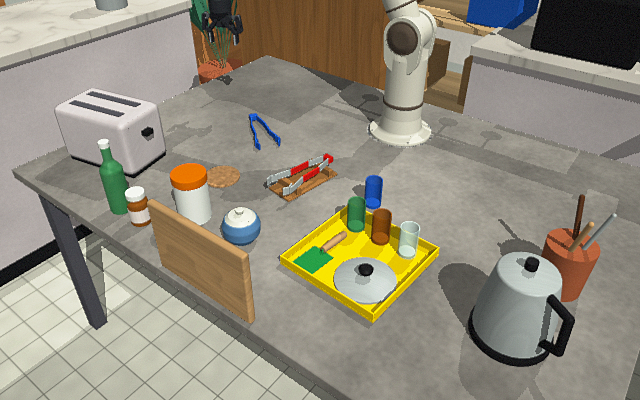

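View pics/top0.png

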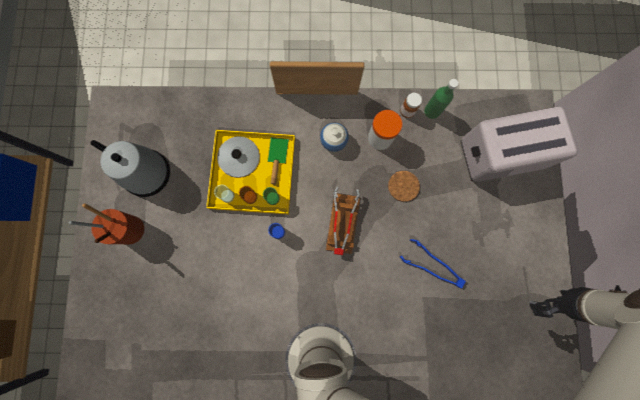

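View pics/wrist0.png

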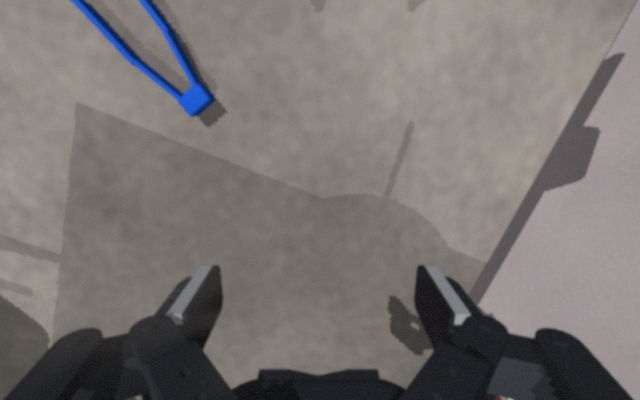

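Top view: the red tongs lie on the rest at (343,222), with the blue look-alike at (435,262). The amber cup is at (249,196) between green (272,198) and clear (227,196), with the blue cup look-alike at (277,231). The coaster is at (404,186). Next I'll take crops and measure.

```bash
python3 - <<'E'
from h import *
c=capture('top'); s=capture('scene'); im=c['pixels'][...,::-1]
a=cv2.resize(im[175:265,200:425],None,fx=3.5,fy=3.5,interpolation=cv2.INTER_CUBIC); cv2.imwrite('pics/crop1.png',a)
b=cv2.resize(s['pixels'][...,::-1][140:280,200:460],None,fx=3,fy=3,interpolation=cv2.INTER_CUBIC); cv2.imwrite('pics/crop2.png',b)
for n,cc in (('top',c),('scene',s)):
    P=cloud(cc); hsv=cv2.cvtColor(cc['pixels'],cv2.COLOR_RGB2HSV); H,S,V=cv2.split(hsv)
    ms={'red':((H<5)|(H>175))&(S>190)&(V>120),'amber':(H>=5)&(H<15)&(S>190)&(V<190),'green':(H>50)&(H<85)&(S>120),'yellow':(H>22)&(H<35)&(S>180),'bluecup':(H>105)&(H<125)&(S>180)}
    for k,m in ms.items():
        nn,l,st,ce=cv2.connectedComponentsWithStats(m.astype(np.uint8))
        for i in range(1,nn):
            if st[i,4]>12:
                p=P[l==i]; print(n,k,ce[i].round(1),st[i,4],np.nanmedian(p,0).round(3),np.nanpercentile(p,3,0).round(3),np.nanpercentile(p,97,0).round(3))
E
```

```text
top red [335.  221.5] 30 [ 0.447 -0.046  0.051] [ 0.418 -0.05   0.009] [ 0.476 -0.042  0.055]
top red [349.4 224.1] 31 [ 0.439 -0.096  0.05 ] [ 0.413 -0.1    0.008] [ 0.47  -0.089  0.055]
top red [338.6 250.8] 45 [ 0.35  -0.059  0.052] [ 0.343 -0.069  0.048] [ 0.36  -0.046  0.055]
top amber [383.4 133.3] 61 [ 0.718 -0.192  0.144] [ 0.709 -0.246  0.131] [ 0.753 -0.163  0.149]
top amber [249.6 196.8] 111 [0.529 0.241 0.037] [0.513 0.226 0.011] [0.552 0.268 0.092]
top amber [114.7 227.4] 824 [0.413 0.641 0.131] [0.372 0.607 0.04 ] [0.463 0.7   0.155]
top amber [141.2 228.1] 13 [0.423 0.611 0.019] [0.41  0.61  0.009] [0.436 0.614 0.028]
top green [277.8 149.7] 388 [0.705 0.155 0.009] [0.665 0.126 0.005] [0.745 0.184 0.014]
top green [272.1 197.6] 116 [0.529 0.167 0.018] [0.509 0.148 0.008] [0.551 0.188 0.092]
top yellow [252.6 174.8] 3580 [0.6   0.224 0.007] [0.489 0.109 0.002] [0.763 0.383 0.031]
top bluecup [ 15.5 188.3] 2006 [ 0.652  1.462 -0.476] [ 0.509  1.455 -0.576] [ 0.783  1.47  -0.382]
top bluecup [277.4 231.6] 109 [0.414 0.147 0.011] [0.394 0.127 0.004] [0.431 0.167 0.088]
top
[... 1846 characters left out ...]
1.579 -0.184] [-0.565 -1.505 -0.098]
scene green [113.6 182.8] 1138 [ 0.874 -0.378  0.103] [ 0.846 -0.4    0.01 ] [ 0.892 -0.367  0.188]
scene green [356.1 214.2] 551 [0.55 0.18 0.06] [0.513 0.153 0.011] [0.56  0.196 0.089]
scene green [312.7 259.3] 573 [0.705 0.161 0.007] [0.668 0.13  0.004] [0.741 0.19  0.01 ]
scene yellow [358.5 259.6] 5632 [0.617 0.235 0.005] [0.497 0.108 0.001] [0.773 0.389 0.028]
scene bluecup [500.6  12. ] 1659 [-0.711  0.04   0.232] [-0.927 -0.09   0.183] [-0.698  0.104  0.287]
scene bluecup [262.  129.7] 244 [ 0.306 -0.362  0.016] [ 0.252 -0.464  0.002] [ 0.397 -0.267  0.023]
scene bluecup [373.2 191.5] 490 [0.433 0.159 0.056] [0.397 0.132 0.004] [0.444 0.175 0.084]
```

View pics/crop1.png

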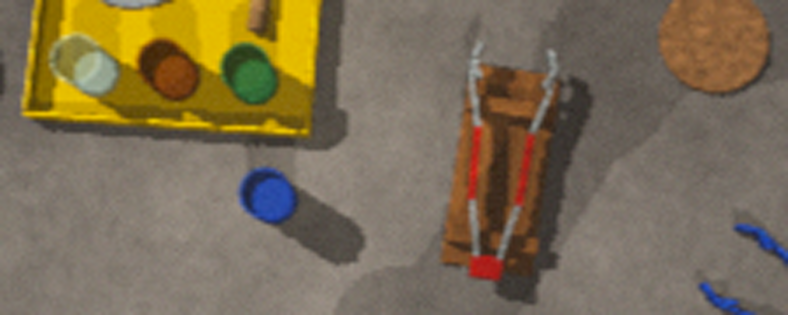

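View pics/crop2.png

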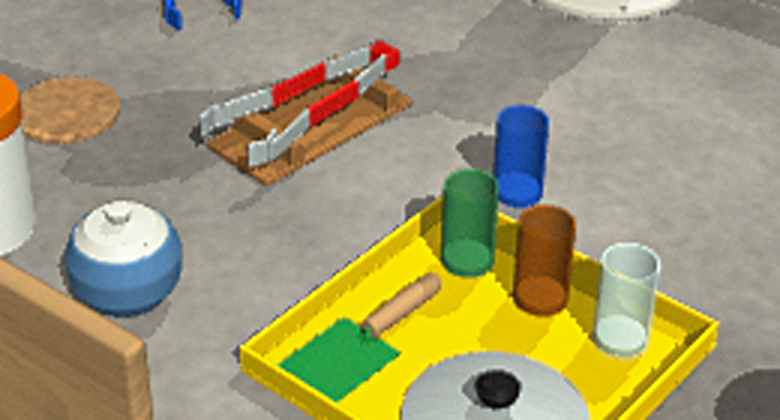

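send_rows([
  [14,34,0,0,0,-2,-1],
  [14,34,0,0,0,-2,-1],
  [14,34,0,0,0,-2,-1],
  [14,34,0,0,0,-2,-1],
  [14,34,0,0,0,-2,-1],
  [14,34,0,0,0,-2,-1],
  [14,34,0,0,0,-2,-1],
  [14,34,0,0,0,-2,-1],
  [14,34,0,0,0,-2,-1],
  [14,34,0,0,0,-2,-1],
])

```text
time_s: 1.08
eef_pos: [0.3606, -0.2698, 0.2535]
tool_rot: [1.0, -0.003, 0.0, 0.0]
wrist_force: [0.3, -0.9, -0.2]
opening: 0.0852
```

send_rows([
  [14,34,-5,0,0,-2,-1],
  [14,34,-5,0,0,-2,-1],
  [14,34,-5,0,0,-2,-1],
  [14,34,-5,0,0,-1,-1],
  [14,34,-5,0,0,-1,-1],
  [14,31,-5,0,0,0,-1],
  [0,0,0,0,0,0,-1],
  [0,0,0,0,0,0,-1],
])

```text
time_s: 1.75
eef_pos: [0.4448, -0.0682, 0.2233]
tool_rot: [0.998, -0.069, -0.0, -0.0]
wrist_force: [-0.0, -1.4, -0.5]
opening: 0.0855
```

```bash
python3 - <<'E'
from h import *
c=capture('wrist'); save(c,'wrist1.png'); s=read_state(); print(s['time_s'],s['eef_pos'],s['tool_rot'])
E
```

```text
1.8 [ 0.44428686 -0.07001877  0.22320435] [ 9.97530383e-01 -7.02359193e-02 -2.24752419e-04  2.97718863e-05]
```

View pics/wrist1.png

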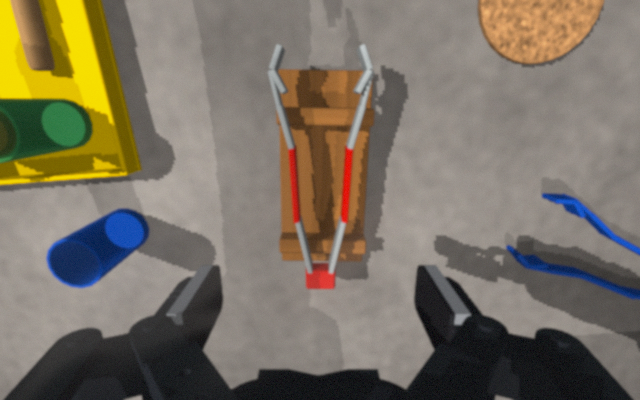

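Wrist view: red grips at (295,185) and (347,185), hinge at (320,276), jaws near (276,62)/(366,70). Measuring these on the plane of the tops (z = 0.05).

```bash
python3 - <<'E'
from h import *
for n in ('wrist','top'):
    c=capture(n);P=cloud(c); hsv=cv2.cvtColor(c['pixels'],cv2.COLOR_RGB2HSV); H,S,V=cv2.split(hsv)
    m=(((H<5)|(H>175))&(S>190)&(V>150)).astype(np.uint8)
    if n=='top': m&=(np.indices(m.shape)[1]<380).astype(np.uint8)
    nn,l,st,ce=cv2.connectedComponentsWithStats(m)
    r=[]
    for i in range(1,nn):
        if st[i,4]>20:
            vv,uu=np.where(l==i); q=np.array([plane(c,u,v,.05) for u,v in zip(uu,vv)])
            d=P[l==i]; g=d[(d[:,2]>.045)]
            print(n,ce[i].round(1),st[i],'plane',q.mean(0).round(4),q.min(0).round(4),q.max(0).round(4),'depth',g.mean(0).round(4)); r.append(q)
    g=[q for q in r if q[:,0].mean()>.4]; h=[q for q in r if q[:,0].mean()<.4][0].mean(0)
    if len(g)==2:
        mid=(g[0].mean(0)+g[1].mean(0))/2; d=mid-h; print('mid',mid.round(4),'hinge',h.round(4),'len',np.hypot(*d[:2]).round(4),'yaw',np.degrees(np.arctan2(d[1],d[0])).round(2))
# rest/wood from wrist depth
c=capture('wrist');P=cloud(c)
m=(P[...,2]>.024)&(P[...,2]<.034)&(abs(P[...,0]-.44)<.13)&(abs(P[...,1]+.07)<.08)
p=P[m]; print(len(p)); 
pts=p[:,:2].astype(np.float32); print('bars',cv2.minAreaRect(pts))
m=(P[...,2]>.005)&(P[...,2]<.034)&(abs(P[...,0]-.44)<.13)&(abs(P[...,1]+.07)<.07)
print('rest',cv2.minAreaRect(P[m][:,:2].astype(np.float32)))
m=(P[...,2]>.035)&(abs(P[...,0]-.46)<.14)&(abs(P[...,1]+.07)<.07)
p=P[m];print('tongs',cv2.minAreaRect(p[:,:2].astype(np.float32)), np.nanpercentile(p[:,2],[2,50,98]))
E
```

```text
wrist [343.9 183.6] [339 147  11  75 439] plane [ 0.4458 -0.0926  0.05  ] [ 0.4102 -0.1007  0.05  ] [ 0.4791 -0.0847  0.05  ] depth [ 0.4449 -0.0928  0.0494]
wrist [291.1 184.7] [286 150  10  72 342] plane [ 0.4515 -0.045   0.05  ] [ 0.4169 -0.05    0.05  ] [ 0.4835 -0.04    0.05  ] depth [ 0.4515 -0.045   0.0496]
wrist [318.8 278.3] [305 270  27  17 304] plane [ 0.3534 -0.0566  0.05  ] [ 0.3433 -0.069   0.05  ] [ 0.3631 -0.0434  0.05  ] depth [ 0.353  -0.0565  0.0494]
mid [ 0.4486 -0.0688  0.05  ] hinge [ 0.3534 -0.0566  0.05  ] len 0.096 yaw -7.32
top [338.6 251.1] [335 248   8   7  44] plane [ 0.3496 -0.0578  0.05  ] [ 0.3401 -0.0691  0.05  ] [ 0.3597 -0.046   0.05  ] depth [ 0.3496 -0.0577  0.0513]
2735
bars ((0.46177709102630615, -0.07496441900730133), (0.08957807719707489, 0.2021479457616806), 81.294921875)
rest ((0.4562951922416687, -0.07407209277153015), (0.090018630027771, 0.21326111257076263), 81.28878784179688)
tongs ((0.4560183882713318, -0.06992113590240479), (0.22856414318084717, 0.13619916141033173), 8.895251274108887) [0.04714031 0.26845364 0.28804947]
```

```bash
python3 - <<'E'
from h import *
c=capture('wrist');P=cloud(c)
m=(P[...,2]>.036)&(P[...,2]<.06)&(abs(P[...,0]-.46)<.14)&(abs(P[...,1]+.07)<.07)
m=cv2.morphologyEx(m.astype(np.uint8),cv2.MORPH_OPEN,np.ones((2,2)))>0
p=P[m]; h=p[:,:2].astype(np.float32); print('tongs',cv2.minAreaRect(h),len(p))
for yaw in (-7,-7.5,-8,-8.5):
    a=np.radians(yaw); x=np.array([np.cos(a),np.sin(a)]); y=np.array([-x[1],x[0]]); q=p[p[:,2]>.046][:,:2]-[.4486,-.0688]
    s=q@x; t=q@y; out=[]
    for lo in range(-110,125,15):
        k=(s>lo/1e3)&(s<(lo+15)/1e3)
        if k.sum()>5: out.append((lo,round(t[k].min()*1e3,1),round(t[k].max()*1e3,1),round((t[k].min()+t[k].max())*500,1)))
    print(yaw,s.min().round(4),s.max().round(4)); print(out)
# bars
hsv=cv2.cvtColor(c['pixels'],cv2.COLOR_RGB2HSV)
m=(P[...,2]>.027)&(P[...,2]<.033)&(abs(P[...,0]-.44)<.13)&(abs(P[...,1]+.07)<.06)&(hsv[...,1]>80)
n,l,st,ce=cv2.connectedComponentsWithStats(cv2.morphologyEx(m.astype(np.uint8),cv2.MORPH_OPEN,np.ones((3,3))))
for i in range(1,n):
    if st[i,4]>60:
        print(st[i],P[l==i].mean(0).round(4),cv2.minAreaRect(P[l==i][:,:2].astype(np.float32)))
E
```

```text
tongs ((nan, nan), (nan, 0.0), nan) 4301
-7 -0.1082 0.1158
[(-110, np.float64(-13.5), np.float64(14.0), np.float64(0.3)), (-95, np.float64(-13.6), np.float64(14.6), np.float64(0.5)), (-80, np.float64(-17.6), np.float64(16.5), np.float64(-0.6)), (-65, np.float64(-20.6), np.float64(19.6), np.float64(-0.5)), (-50, np.float64(-25.5), np.float64(23.8), np.float64(-0.8)), (-35, np.float64(-26.4), np.float64(25.0), np.float64(-0.7)), (-20, np.float64(-27.4), np.float64(25.3), np.float64(-1.1)), (-5, np.float64(-28.2), np.float64(25.7), np.float64(-1.3)), (10, np.float64(-29.1), np.float64(26.2), np.float64(-1.5)), (25, np.float64(-30.8), np.float64(28.1), np.float64(-1.4)), (40, np.float64(-35.8), np.float64(31.5), np.float64(-2.1)), (55, np.float64(-39.9), np.float64(35.1), np.float64(-2.4)), (70, np.float64(-43.0), np.float64(38.2), np.float64(-2.4)), (85, np.float64(-45.4), np.float64(40.6), np.float64(-2.4)), (100, np.float64(-43.0), np.float64(37.8), np.float64(-2.6)), (115, np.float64(-36.4), np.float64(32.1), np.float64(-2.1))]
-7.5 -0.1082 0.1155
[(-110, np.float64(-14.3), np.float6
[... 2985 characters left out ...]
418430328), (0.06288234889507294, 0.015142377465963364), 81.6787109375)
[356 107  13  18 190] [ 0.5008 -0.1205  0.0297] ((0.5014238953590393, -0.12006508558988571), (0.011267349123954773, 0.015098147094249725), 81.46133422851562)
[276 238  22  15 297] [ 0.384  -0.0284  0.0293] ((0.383993923664093, -0.02912972867488861), (0.021961592137813568, 0.01638970524072647), 80.08370208740234)
[304 238  25  15 327] [ 0.3801 -0.0593  0.0294] ((0.37936466932296753, -0.05919885262846947), (0.02476412244141102, 0.01577756553888321), 81.02079010009766)
[337 239  26  14 337] [ 0.3742 -0.0934  0.0294] ((0.3741726279258728, -0.09348825365304947), (0.026048988103866577, 0.015391763299703598), 81.72438049316406)
```

Measured tongs_grip ≈ (0.4484, -0.0700, 0.040), yaw -8.1°. Width over the grips is about 54 mm and the overall length 224 mm, both as described, and the bars agree within 2 mm. Descending.

send_rows([
  [4,0,-28,0,0,0,-1],
  [0,0,-28,0,0,0,-1],
  [0,0,-28,0,0,0,-1],
  [0,0,-28,0,0,0,-1],
  [0,0,-28,0,0,0,-1],
  [0,0,-22,0,0,0,-1],
  [0,0,-12,0,0,0,-1],
  [0,0,-10,0,0,0,-1],
  [0,0,0,0,0,0,-1],
  [0,0,0,0,0,0,-1],
])

```text
time_s: 2.83
eef_pos: [0.4487, -0.0708, 0.0397]
tool_rot: [0.997, -0.072, 0.0, 0.0]
wrist_force: [0.8, 0.9, 0.5]
opening: 0.0853
```

```bash
python3 - <<'E'
from h import *
c=capture('wrist'); save(c,'wrist2.png'); s=read_state(); print(s['time_s'],s['eef_pos'],s['tool_rot'],s['wrist_force'])
E
```

```text
2.8833 [ 0.44918357 -0.07076381  0.04016721] [ 9.97438659e-01 -7.15228866e-02  7.59124855e-04  1.48743339e-04] [ 0.14162852  0.5138224  -0.35730889]
```

View pics/wrist2.png

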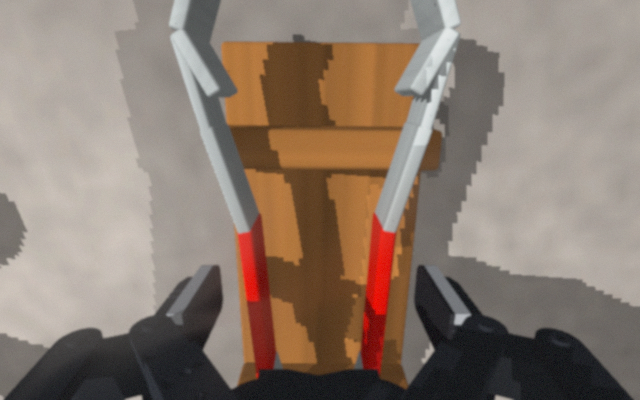

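The fingers straddle the grips symmetrically (grips at 238–272 and 365–397 px, pads at 220/418). Closing to 51 mm.

send_rows([
  [0,0,0,0,0,0,-0.1],
  [0,0,0,0,0,0,-0.15],
  [0,0,0,0,0,0,-0.2],
  [0,0,0,0,0,0,-0.2],
  [0,0,0,0,0,0,-0.2],
  [0,0,0,0,0,0,-0.2],
])

```text
time_s: 3.38
eef_pos: [0.4494, -0.0707, 0.0405]
tool_rot: [0.997, -0.071, 0.001, 0.0]
wrist_force: [-1.1, 0.7, 7.7]
opening: 0.0515
```

send_rows([
  [0,0,0,0,0,0,-0.21],
  [0,0,8,0,0,0,-0.21],
  [0,0,12,0,0,0,-0.21],
  [0,0,20,0,0,0,-0.21],
  [0,0,25,0,0,0,-0.21],
  [0,0,25,0,0,0,-0.21],
  [0,0,25,0,0,0,-0.21],
  [0,0,15,0,0,0,-0.21],
  [0,0,0,0,0,0,-0.21],
  [0,0,0,0,0,0,-0.21],
])

```text
time_s: 4.22
eef_pos: [0.4488, -0.0709, 0.1705]
tool_rot: [0.997, -0.072, 0.001, 0.001]
wrist_force: [-0.2, -0.5, -1.9]
opening: 0.0518
```

```bash
python3 - <<'E'
from h import *
c=capture('wrist'); save(c,'wrist3.png'); s=read_state(); print(s['time_s'],s['eef_pos'],s['tool_rot'],s['wrist_force'])
c=capture('scene'); cv2.imwrite('pics/scene3.png',cv2.resize(c['pixels'][...,::-1][100:280,200:460],None,fx=3,fy=3,interpolation=cv2.INTER_CUBIC))
E
```

```text
4.2667 [ 0.44788697 -0.07080076  0.16943424] [ 9.97438548e-01 -7.15275492e-02  8.10393069e-05  3.81385026e-04] [ 0.12674329 -0.00673468 -2.48434352]
```

View pics/wrist3.png

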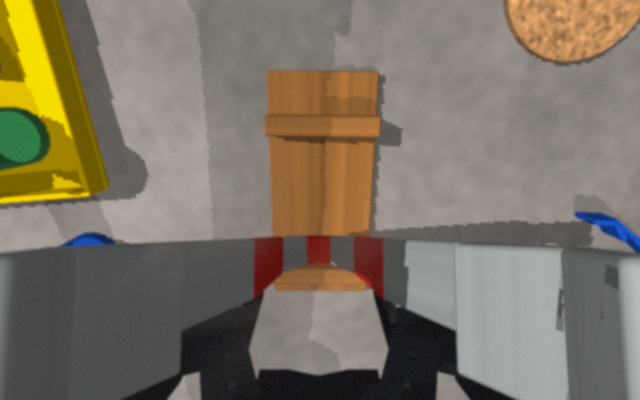

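View pics/scene3.png

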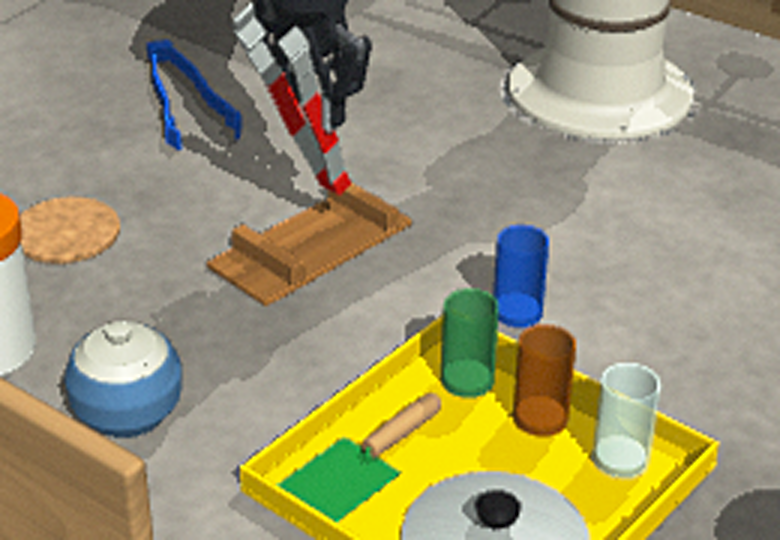

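Lifted, but the tongs have swung tail-down about the pads in the scene crop: jaws up at (250,20), hinge down at (335,185). The splayed grips touch only the pads' front edges, ahead of the centre of mass. I'll measure the pitch, lay the tongs level again on the rest, and regrip further back and tighter.

```bash
python3 - <<'E'
from h import *
for n in ('wrist','scene','top'):
    c=capture(n);P=cloud(c); hsv=cv2.cvtColor(c['pixels'],cv2.COLOR_RGB2HSV); H,S,V=cv2.split(hsv)
    ok=(abs(P[...,0]-.44)<.2)&(abs(P[...,1]+.07)<.12)&(P[...,2]>.04)
    m=((((H<5)|(H>175))&(S>170)&(V>60))&ok).astype(np.uint8)
    nn,l,st,ce=cv2.connectedComponentsWithStats(m)
    for i in range(1,nn):
        if st[i,4]>10:
            d=P[l==i]; print(n,ce[i].round(0),st[i,4],d.mean(0).round(3),np.percentile(d,4,0).round(3),np.percentile(d,96,0).round(3))
c=capture('scene'); cv2.imwrite('pics/s3b.png',cv2.resize(c['pixels'][...,::-1][70:190,230:370],None,fx=5,fy=5,interpolation=cv2.INTER_CUBIC))
E
```

```text
wrist [268. 263.] 1149 [ 0.466 -0.052  0.169] [ 0.451 -0.053  0.137] [ 0.477 -0.051  0.192]
wrist [318. 249.] 560 [ 0.427 -0.066  0.078] [ 0.418 -0.073  0.075] [ 0.434 -0.06   0.082]
wrist [372. 271.] 773 [ 0.46  -0.092  0.175] [ 0.445 -0.094  0.145] [ 0.472 -0.089  0.192]
scene [296. 135.] 108 [ 0.458 -0.091  0.158] [ 0.441 -0.095  0.127] [ 0.472 -0.086  0.187]
scene [306. 141.] 87 [ 0.466 -0.046  0.157] [ 0.45  -0.049  0.127] [ 0.481 -0.042  0.185]
scene [311. 161.] 45 [ 0.43  -0.059  0.067] [ 0.421 -0.074  0.057] [ 0.437 -0.049  0.077]
```

View pics/s3b.png

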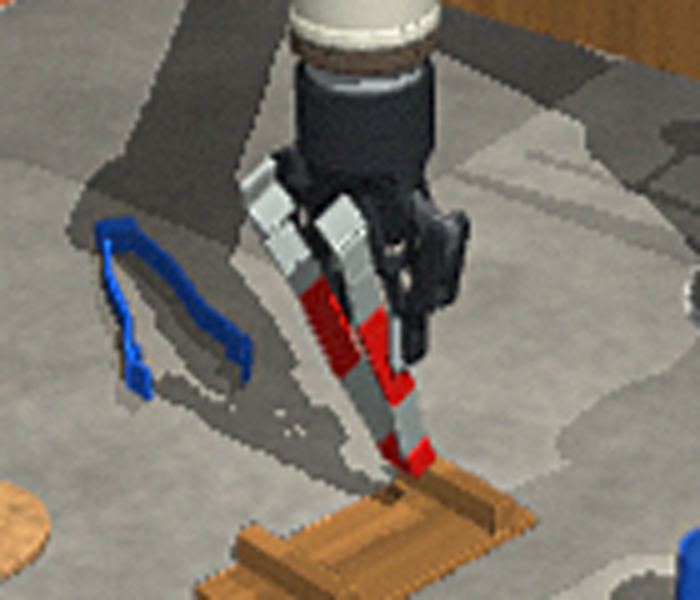

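send_rows([
  [-10,1,0,0,0,0,-0.21],
  [-14,2,0,0,0,0,-0.21],
  [-14,2,0,0,0,0,-0.21],
  [-8,1,0,0,0,0,-0.21],
  [0,0,-8,0,0,0,-0.21],
  [0,0,-8,0,0,0,-0.21],
  [0,0,0,0,0,0,-0.21],
  [0,0,0,0,0,0,-0.21],
])

```text
time_s: 5.18
eef_pos: [0.4025, -0.0643, 0.1526]
tool_rot: [0.997, -0.071, -0.0, -0.001]
wrist_force: [-0.5, 0.5, -0.9]
opening: 0.0514
```

```bash
cat > pitch.py <<'E'
from h import *
import sys
tag=sys.argv[1]
for n in ('wrist','scene'):
    c=capture(n);P=cloud(c); hsv=cv2.cvtColor(c['pixels'],cv2.COLOR_RGB2HSV); H,S,V=cv2.split(hsv)
    ok=(abs(P[...,0]-.44)<.2)&(abs(P[...,1]+.07)<.12)&(P[...,2]>.03)
    m=((((H<5)|(H>175))&(S>170)&(V>60))&ok).astype(np.uint8)
    nn,l,st,ce=cv2.connectedComponentsWithStats(m)
    for i in range(1,nn):
        if st[i,4]>10:
            d=P[l==i]; print(n,ce[i].round(0),st[i,4],d.mean(0).round(3),np.percentile(d,4,0).round(3),np.percentile(d,96,0).round(3))
    if n=='scene': cv2.imwrite(f'pics/s{tag}.png',cv2.resize(c['pixels'][...,::-1][70:210,230:370],None,fx=4,fy=4,interpolation=cv2.INTER_CUBIC))
    else: save(c,f'w{tag}.png')
s=read_state(); print(s['time_s'],s['eef_pos'],s['wrist_force'])
E
python3 pitch.py 4
```

```text
wrist [318. 245.] 534 [ 0.384 -0.06   0.062] [ 0.377 -0.067  0.058] [ 0.392 -0.053  0.065]
wrist [268. 263.] 1132 [ 0.421 -0.046  0.153] [ 0.407 -0.047  0.121] [ 0.432 -0.044  0.176]
wrist [374. 272.] 617 [ 0.416 -0.086  0.164] [ 0.404 -0.088  0.143] [ 0.427 -0.083  0.176]
scene [307. 134.] 106 [ 0.414 -0.084  0.142] [ 0.398 -0.089  0.111] [ 0.428 -0.081  0.172]
scene [317. 140.] 81 [ 0.422 -0.04   0.14 ] [ 0.406 -0.043  0.108] [ 0.436 -0.036  0.169]
scene [321. 160.] 44 [ 0.389 -0.053  0.051] [ 0.376 -0.067  0.042] [ 0.396 -0.044  0.06 ]
5.2833 [ 0.40296811 -0.06428414  0.15318613] [ 0.00644279  0.4506273  -2.01980816]
```

View pics/s4.png

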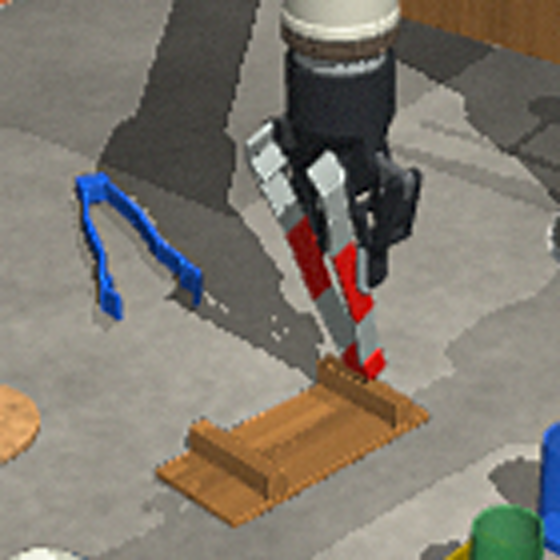

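send_rows([
  [-5,1,0,0,0,0,-0.21],
  [-4,0,0,0,0,0,-0.21],
  [0,0,-4,0,0,0,-0.21],
  [0,0,-4,0,0,0,-0.21],
  [0,0,0,0,0,0,-0.21],
])

```text
time_s: 5.7
eef_pos: [0.3934, -0.0636, 0.1449]
tool_rot: [0.997, -0.071, 0.0, 0.0]
wrist_force: [0.5, 0.7, -1.3]
opening: 0.0516
```

```bash
python3 pitch.py 5
```

```text
wrist [318. 243.] 562 [ 0.376 -0.06   0.053] [ 0.369 -0.067  0.05 ] [ 0.384 -0.053  0.056]
wrist [268. 262.] 1179 [ 0.412 -0.045  0.145] [ 0.398 -0.046  0.113] [ 0.423 -0.044  0.168]
wrist [374. 271.] 628 [ 0.408 -0.085  0.157] [ 0.397 -0.087  0.135] [ 0.419 -0.083  0.169]
scene [309. 135.] 101 [ 0.405 -0.084  0.135] [ 0.389 -0.088  0.105] [ 0.421 -0.08   0.165]
scene [320. 141.] 75 [ 0.413 -0.039  0.133] [ 0.396 -0.042  0.103] [ 0.424 -0.036  0.162]
scene [323. 161.] 42 [ 0.378 -0.052  0.044] [ 0.369 -0.067  0.035] [ 0.386 -0.043  0.054]
5.8 [ 0.39330372 -0.06349041  0.14514786] [-0.93174314  0.29798357 -0.39722347]
```

View pics/s5.png

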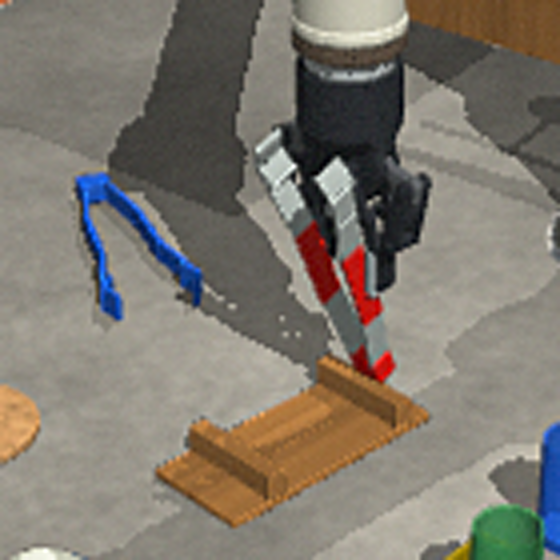

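send_rows([
  [0,0,-5,0,0,0,-0.21],
  [11,-1.5,-4,0,0,0,-0.21],
  [10,-1.5,-5,0,0,0,-0.21],
  [9,-1,-6,0,0,0,-0.21],
  [8,-1,-6,0,0,0,-0.21],
  [8,-1,-7,0,0,0,-0.21],
  [7,-1,-7,0,0,0,-0.21],
  [0,0,0,0,0,0,-0.21],
])

```text
time_s: 6.47
eef_pos: [0.4468, -0.0704, 0.104]
tool_rot: [0.997, -0.071, -0.001, -0.0]
wrist_force: [0.7, -1.1, 0.5]
opening: 0.0516
```

```bash
python3 pitch.py 6
```

```text
wrist [373. 270.] 2173 [ 0.456 -0.092  0.106] [ 0.426 -0.097  0.085] [ 0.479 -0.087  0.122]
wrist [264. 273.] 1934 [ 0.461 -0.05   0.107] [ 0.433 -0.053  0.088] [ 0.483 -0.044  0.122]
wrist [319. 342.] 1004 [ 0.38  -0.06   0.051] [ 0.367 -0.068  0.044] [ 0.388 -0.05   0.057]
scene [301. 154.] 83 [ 0.463 -0.069  0.105] [ 0.431 -0.095  0.086] [ 0.485 -0.043  0.121]
scene [325. 161.] 23 [ 0.378 -0.045  0.045] [ 0.37  -0.048  0.036] [ 0.388 -0.042  0.053]
6.5667 [ 0.4455126  -0.07014688  0.10464341] [ 0.23699275  0.33962695 -1.15914704]
```

View pics/s6.png

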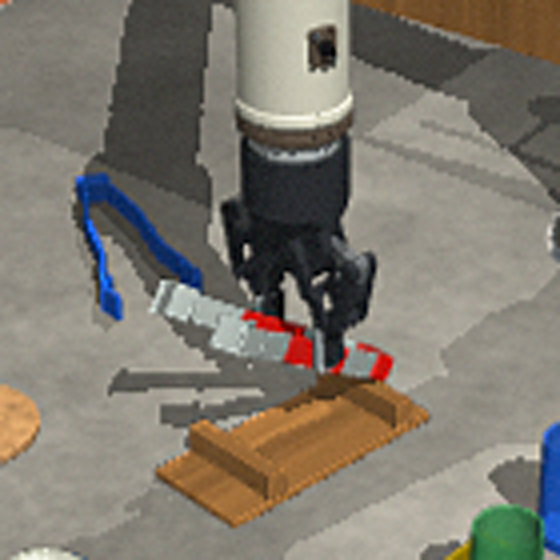

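send_rows([
  [5,-1,-8,0,0,0,-0.21],
  [5,-1,-9,0,0,0,-0.21],
  [4,0,-10,0,0,0,-0.21],
  [3,0,-10,0,0,0,-0.21],
  [1,0,-10,0,0,0,-0.21],
  [0,0,-9,0,0,0,-0.21],
  [0,0,-7,0,0,0,-0.21],
  [0,0,0,0,0,0,-0.21],
])

```text
time_s: 7.23
eef_pos: [0.4637, -0.0722, 0.0409]
tool_rot: [0.997, -0.071, -0.001, -0.0]
wrist_force: [-0.1, -0.9, -1.7]
opening: 0.0514
```

```bash
python3 pitch.py 7
```

```text
wrist [375. 282.] 3309 [ 0.47  -0.094  0.047] [ 0.437 -0.1    0.036] [ 0.499 -0.088  0.051]
wrist [261. 282.] 3198 [ 0.477 -0.051  0.048] [ 0.443 -0.056  0.039] [ 0.505 -0.045  0.051]
scene [323. 161.] 50 [ 0.378 -0.051  0.045] [ 0.368 -0.064  0.035] [ 0.388 -0.041  0.051]
scene [293. 171.] 101 [ 0.471 -0.092  0.042] [ 0.441 -0.098  0.032] [ 0.499 -0.086  0.051]
scene [300. 179.] 45 [ 0.494 -0.049  0.042] [ 0.482 -0.051  0.032] [ 0.507 -0.045  0.052]
7.3333 [ 0.46367234 -0.07222933  0.04165857] [ 0.14383825  0.08801397 -0.96849022]
```

View pics/s7.png

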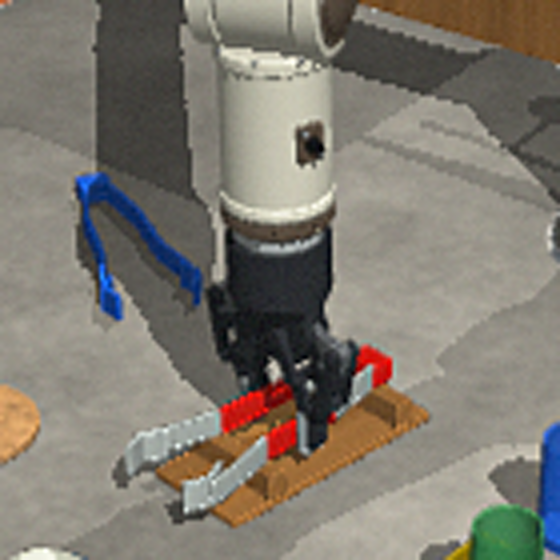

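View pics/w7.png

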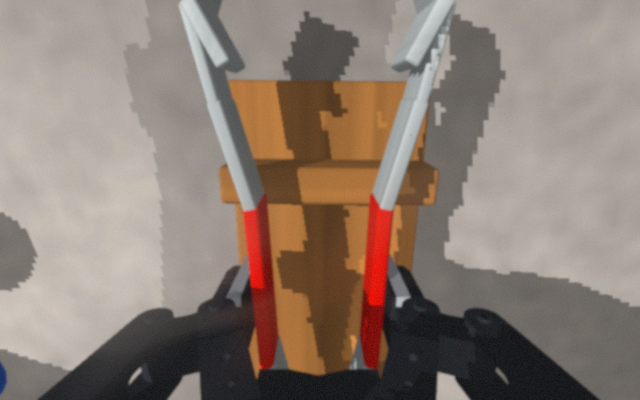

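The tongs lie level on both bars again, about 22 mm ahead of home. Releasing, moving 5 mm back, and regripping at 49 mm.

send_rows([
  [0,0,0,0,0,0,-0.4],
  [0,0,0,0,0,0,-0.6],
  [0,0,0,0,0,0,-0.6],
  [-3,0.5,-1,0,0,0,-0.6],
  [-3,0.5,-1,0,0,0,-0.6],
  [0,0,0,0,0,0,-0.3],
  [0,0,0,0,0,0,-0.2],
  [0,0,0,0,0,0,-0.16],
  [0,0,0,0,0,0,-0.16],
  [0,0,0,0,0,0,-0.16],
])

```text
time_s: 8.17
eef_pos: [0.4582, -0.0716, 0.0408]
tool_rot: [0.997, -0.071, -0.0, 0.0]
wrist_force: [-2.5, 0.3, 6.2]
opening: 0.0498
```

send_rows([
  [0,0,1,0,0,0,-0.16],
  [0,0,2,0,0,0,-0.16],
  [0,0,3,0,0,0,-0.16],
  [0,0,3,0,0,0,-0.16],
  [0,0,0,0,0,0,-0.16],
  [0,0,0,0,0,0,-0.16],
])

```text
time_s: 8.67
eef_pos: [0.4586, -0.0716, 0.0496]
tool_rot: [0.997, -0.071, 0.0, 0.0]
wrist_force: [-0.2, 0.4, -1.7]
opening: 0.0498
```

```bash
python3 pitch.py 8
```

```text
wrist [262. 265.] 3227 [ 0.478 -0.052  0.057] [ 0.445 -0.057  0.048] [ 0.507 -0.046  0.059]
wrist [373. 266.] 3359 [ 0.471 -0.093  0.056] [ 0.439 -0.099  0.044] [ 0.501 -0.087  0.059]
scene [324. 159.] 43 [ 0.379 -0.049  0.052] [ 0.37  -0.06   0.042] [ 0.389 -0.041  0.06 ]
scene [293. 169.] 116 [ 0.471 -0.092  0.049] [ 0.439 -0.097  0.036] [ 0.502 -0.085  0.059]
scene [300. 177.] 59 [ 0.493 -0.05   0.049] [ 0.476 -0.053  0.039] [ 0.509 -0.046  0.058]
8.7667 [ 0.45835447 -0.07158305  0.04931254] [-0.51239171  0.26952895 -1.62060448]
```

View pics/s8.png

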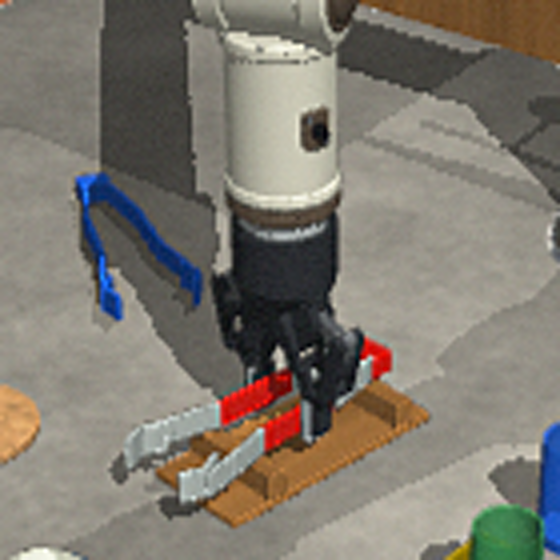

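View pics/w8.png

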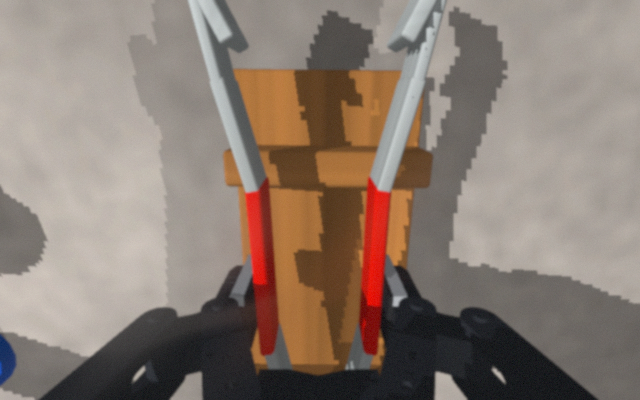

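Lifted 9 mm and still level (grips' z ≈ 0.058, hinge top ≈ 0.060). Lifting on, gently.

send_rows([
  [0,0,3,0,0,0,-0.16],
  [0,0,5,0,0,0,-0.16],
  [0,0,8,0,0,0,-0.16],
  [0,0,10,0,0,0,-0.16],
  [0,0,8,0,0,0,-0.16],
  [0,0,5,0,0,0,-0.16],
  [0,0,2,0,0,0,-0.16],
  [0,0,0,0,0,0,-0.16],
])

```text
time_s: 9.43
eef_pos: [0.4589, -0.0718, 0.0912]
tool_rot: [0.997, -0.072, 0.001, 0.0]
wrist_force: [-0.5, -0.5, -2.1]
opening: 0.0498
```

```bash
python3 pitch.py 9
```

```text
wrist [262. 266.] 3205 [ 0.478 -0.052  0.098] [ 0.445 -0.057  0.089] [ 0.507 -0.046  0.101]
wrist [374. 266.] 3395 [ 0.472 -0.094  0.098] [ 0.439 -0.1    0.086] [ 0.501 -0.088  0.101]
scene [324. 147.] 47 [ 0.38  -0.048  0.095] [ 0.368 -0.064  0.082] [ 0.39  -0.041  0.102]
scene [293. 157.] 116 [ 0.471 -0.092  0.09 ] [ 0.44  -0.098  0.079] [ 0.501 -0.085  0.1  ]
scene [300. 164.] 62 [ 0.491 -0.05   0.091] [ 0.475 -0.053  0.081] [ 0.508 -0.046  0.1  ]
9.5333 [ 0.45823233 -0.07167098  0.09034065] [ 0.51761366  0.87735672 -1.1061814 ]
```

View pics/s9.png

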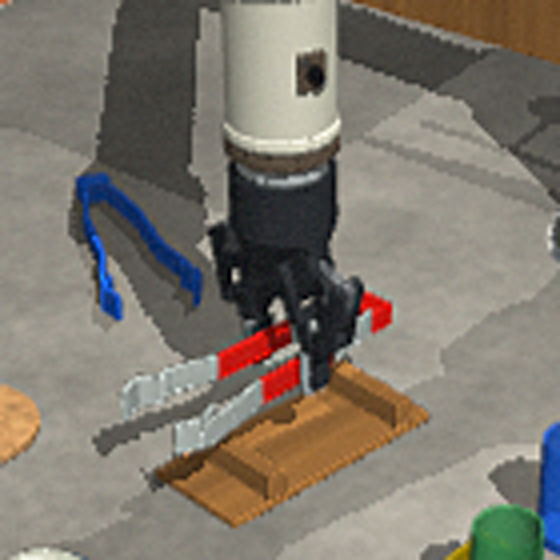

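Still level at 50 mm over the grips. Now measuring the cups, coaster and tray.

```bash
python3 - <<'E'
from h import *
from scipy.optimize import least_squares
S=capture('scene');T=capture('top')
cs={'green':(.532,.172),'amber':(.537,.25),'clear':(.54,.33),'bluecup':(.414,.150)}
for n,c in (('scene',S),('top',T)):
    P=cloud(c)
    for k,g in cs.items():
        d=np.hypot(P[...,0]-g[0],P[...,1]-g[1]); m=(d<.036)&(P[...,2]>.035)&(P[...,2]<.098); p=P[m]
        if len(p)<10: print(n,k,len(p)); continue
        if n=='scene':
            # outward-facing (camera side) wall only: robust
            f=lambda q:np.hypot(p[:,0]-q[0],p[:,1]-q[1])-.024
            r=least_squares(f,g,loss='soft_l1',f_scale=.002); print(n,k,len(p),r.x.round(4),'res',np.median(abs(f(r.x))).round(4),'zmax',np.percentile(p[:,2],98).round(3))
        top=p[p[:,2]>.083]
        if len(top)>8:
            (x,y),rr=cv2.minEnclosingCircle(top[:,:2].astype(np.float32)); print('   rim',n,round(x,4),round(y,4),round(rr,4),len(top))
    # coaster
    hsv=cv2.cvtColor(c['pixels'],cv2.COLOR_RGB2HSV)
    m=(P[...,2]>.004)&(P[...,2]<.013)&(np.hypot(P[...,0]-.56,P[...,1]+.27)<.09)&(hsv[...,1]>90)
    m=cv2.morphologyEx(m.astype(np.uint8),cv2.MORPH_OPEN,np.ones((3,3)))>0
    print(n,'coaster',cv2.minEnclosingCircle(P[m][:,:2].astype(np.float32)),P[m].mean(0).round(4),m.sum())
    H=hsv
    m=(H[...,0]>22)&(H[...,0]<35)&(H[...,1]>150)&(P[...,2]>.02)&(P[...,2]<.035)
    print(n,'tray',cv2.minAreaRect(P[m][:,:2].astype(np.float32)),m.sum())
    for nm,g in (('canister',(.73,-.2)),('bowl',(.7,-.05))):
        m=(np.hypot(P[...,0]-g[0],P[...,1]-g[1])<.08)&(P[...,2]>.06)&(P[...,2]<.16);print(nm,np.percentile(P[m],[2,98],0).round(3).tolist() if m.sum() else 0)
E
```

```text
scene green 461 [0.5352 0.1721] res 0.0015 zmax 0.091
   rim scene 0.5363 0.172 0.0265 96
scene amber 490 [0.5386 0.25  ] res 0.0015 zmax 0.09
   rim scene 0.5398 0.2498 0.0273 107
scene clear 529 [0.5419 0.33  ] res 0.0016 zmax 0.09
   rim scene 0.5421 0.3311 0.026 118
scene bluecup 384 [0.4184 0.1512] res 0.0016 zmax 0.085
   rim scene 0.4197 0.1535 0.0261 30
scene coaster ((0.5843484401702881, -0.2826157808303833), 0.05755887180566788) [ 0.5834 -0.2809  0.0071] 443
scene tray ((0.6273325681686401, 0.24827218055725098), (0.2817978858947754, 0.2851819097995758), 86.388427734375) 986
canister [[0.722, -0.243, 0.063], [0.805, -0.161, 0.147]]
bowl [[0.714, -0.073, 0.062], [0.778, 0.004, 0.096]]
   rim top 0.5317 0.1712 0.0239 53
   rim top 0.536 0.2481 0.0244 54
   rim top 0.5394 0.3288 0.0245 55
   rim top 0.4155 0.1503 0.024 39
top coaster ((0.5789767503738403, -0.28664395213127136), 0.05508008226752281) [ 0.5812 -0.2863  0.0087] 612
top tray ((0.6306866407394409, 0.32834020256996155), (0.4451940655708313, 0.28167203068733215), 86.3601303100586) 573
canister [[0.711, -0.249, 0.07], [0.796, -0.163, 0.151]]
bowl [[0.701, -0.082, 0.062], [0.774, -0.001, 0.098]]
```

send_rows([
  [0,2,4,0,0,0,-0.16],
  [-2,6,10,0,0,0.5,-0.16],
  [-2,14,14,0,0,0.5,-0.16],
  [-2,20,14,0,0,0.5,-0.16],
  [-3,25,14,0,0,0.5,-0.16],
  [-3,28,10,0,0,0.5,-0.16],
  [-3,30,4,0,0,0.5,-0.16],
  [-3,30,0,0,0,0.5,-0.16],
  [-3,30,0,0,0,0.5,-0.16],
  [-3,30,0,0,0,0.5,-0.16],
])

```text
time_s: 10.47
eef_pos: [0.4338, 0.1453, 0.1612]
tool_rot: [1.0, -0.032, 0.001, 0.0]
wrist_force: [0.3, 0.1, -2.2]
opening: 0.0494
```

send_rows([
  [-3,30,0,0,0,0.5,-0.16],
  [-3,28,0,0,0,0,-0.16],
  [-1,23,0,0,0,0,-0.16],
  [-1,15,0,0,0,0,-0.16],
  [0,9,0,0,0,0,-0.16],
  [0,5,0,0,0,0,-0.16],
  [0,0,0,0,0,0,-0.16],
  [0,0,0,0,0,0,-0.16],
])

```text
time_s: 11.13
eef_pos: [0.4261, 0.2533, 0.1605]
tool_rot: [1.0, -0.027, 0.0, 0.0]
wrist_force: [0.7, 0.7, -1.8]
opening: 0.0498
```

```bash
python3 - <<'E'
from h import *
s=read_state(); print(s['time_s'],s['eef_pos'],s['tool_rot'])
c=capture('wrist'); save(c,'w10.png')
c=capture('top'); cv2.imwrite('pics/t10.png',cv2.resize(c['pixels'][...,::-1][130:270,190:350],None,fx=4,fy=4,interpolation=cv2.INTER_CUBIC))
E
```

```text
11.1333 [0.42608565 0.25332422 0.16052689] [ 9.99622785e-01 -2.74625897e-02  5.10403990e-05  3.00550562e-04]
```

View pics/w10.png

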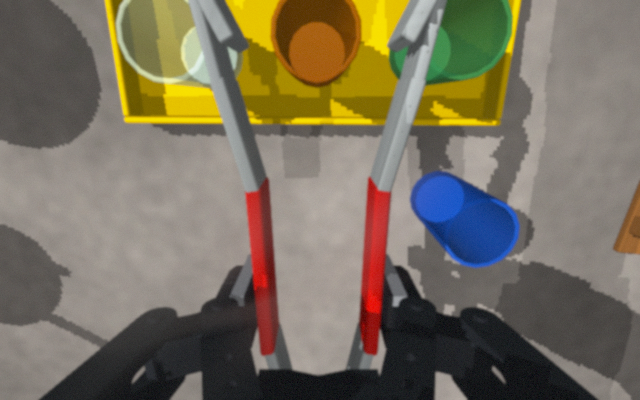

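View pics/t10.png

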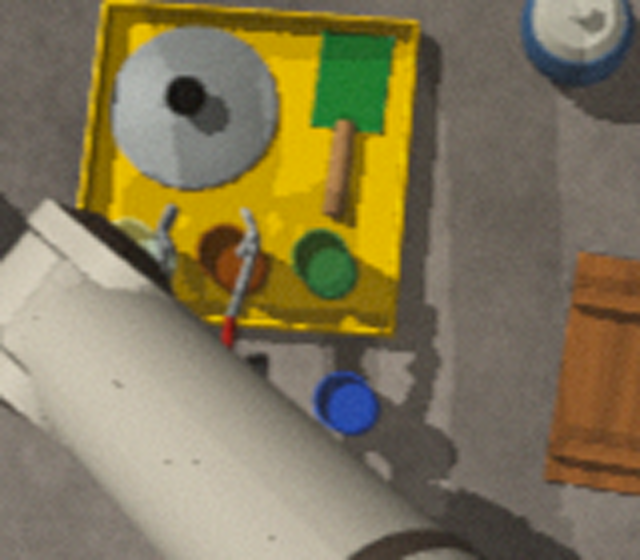

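```bash
cat > meas.py <<'E'
from h import *
from scipy.optimize import least_squares
import sys
s=read_state(); e=s['eef_pos']; q=s['tool_rot']; yaw=2*np.arctan2(q[1],q[0]); 
c=capture('wrist');P=cloud(c); hsv=cv2.cvtColor(c['pixels'],cv2.COLOR_RGB2HSV); H,S,V=cv2.split(hsv)
x=np.array([np.cos(yaw),np.sin(yaw)]); y=np.array([-x[1],x[0]])
d=P[...,:2]-e[:2]; s_=d@x; t=d@y; z=P[...,2]-e[2]
print('yaw',np.degrees(yaw).round(2),'tcp',e.round(4))
m=(z>-.004)&(z<.02)&(abs(t)<.06)&(s_>.02)&(s_<.14)
for lo in range(20,140,10):
    k=m&(s_>lo/1e3)&(s_<(lo+10)/1e3)&(z>.006)
    if k.sum()>10: print(lo,(t[k].min()*1e3).round(1),(t[k].max()*1e3).round(1),'mid',((t[k].min()+t[k].max())*500).round(1),'inner',(t[k&(t<0)].max()*1e3).round(1),(t[k&(t>0)].min()*1e3).round(1),'ztop',(np.percentile(z[k],95)*1e3).round(1))
red=m&((H<5)|(H>175))&(S>170)
print('red s front L,R',np.percentile(s_[red&(t>0)],99.5).round(4),np.percentile(s_[red&(t<0)],99.5).round(4))
if len(sys.argv)>1:
    g=np.array([float(a) for a in sys.argv[1].split(',')])
    dd=np.hypot(P[...,0]-g[0],P[...,1]-g[1])
    for nm,k in (('wall',(dd<.034)&(P[...,2]>.04)&(P[...,2]<.095)&(H<18)&(S>150)),):
        p=P[k]; print(len(p)); f=lambda r:np.hypot(p[:,0]-r[0],p[:,1]-r[1])-.0235
        r=least_squares(f,g,loss='soft_l1',f_scale=.002).x; print('cup',r.round(4),np.median(abs(f(r))).round(4),'in tool: s,t',((r-e[:2])@x).round(4),((r-e[:2])@y).round(4),'z',np.percentile(p[:,2],[2,98]).round(3))
E
python3 meas.py .5375,.249
```

```text
yaw -3.24 tcp [0.4264 0.2525 0.1603]
20 -24.3 26.5 mid 1.1 inner -17.9 20.2 ztop 9.7
30 -24.3 26.8 mid 1.3 inner -18.1 20.3 ztop 9.8
40 -24.7 27.2 mid 1.3 inner -18.3 20.6 ztop 10.0
50 -27.3 29.6 mid 1.2 inner -19.6 22.1 ztop 10.1
60 -29.6 32.0 mid 1.2 inner -22.0 24.7 ztop 10.2
70 -32.0 35.1 mid 1.5 inner -24.6 27.1 ztop 10.2
80 -33.5 36.3 mid 1.4 inner -26.8 29.5 ztop 10.3
90 -35.5 38.4 mid 1.4 inner -22.7 25.7 ztop 14.2
100 -36.5 39.7 mid 1.6 inner -24.9 27.8 ztop 14.4
red s front L,R 0.0475 0.048
2370
cup [0.535  0.2498] 0.0017 in tool: s,t 0.1086 0.0035 z [0.042 0.091]
```

send_rows([
  [0,0,-3,0,0,0,-0.16],
  [-1,0.8,-8,0,0,0,-0.16],
  [-1,0.8,-12,0,0,0,-0.16],
  [-1,0.8,-12,0,0,0,-0.16],
  [0,0,-8,0,0,0,-0.16],
  [0,0,-3,0,0,0,-0.16],
  [0,0,0,0,0,0,-0.16],
  [0,0,0,0,0,0,-0.16],
])

```text
time_s: 11.95
eef_pos: [0.4233, 0.256, 0.1143]
tool_rot: [1.0, -0.028, -0.0, 0.0]
wrist_force: [-0.2, 0.1, -2.0]
opening: 0.0499
```

```bash
python3 meas.py .5375,.249; python3 - <<'E'
from h import *
from scipy.optimize import least_squares
s=read_state(); e=s['eef_pos']; q=s['tool_rot']; yaw=2*np.arctan2(q[1],q[0]);x=np.array([np.cos(yaw),np.sin(yaw)]); y=np.array([-x[1],x[0]])
c=capture('wrist'); save(c,'w11.png')
for n in ('scene','top'):
    c=capture(n); P=cloud(c); d=P[...,:2]-e[:2]; s_=d@x;t=d@y;z=P[...,2]-e[2]
    m=(z>-.008)&(z<.018)&(abs(t)<.06)&(s_>.085)&(s_<.15)
    if n=='scene':
        cv2.imwrite('pics/s11.png',cv2.resize(c['pixels'][...,::-1][150:270,320:450],None,fx=5,fy=5,interpolation=cv2.INTER_CUBIC))
        p=P[(np.hypot(P[...,0]-.5385,P[...,1]-.25)<.034)&(P[...,2]>.03)&(P[...,2]<.088)]
        f=lambda r:np.hypot(p[:,0]-r[0],p[:,1]-r[1])-.024
        r=least_squares(f,[.538,.25],loss='soft_l1',f_scale=.002).x; print('cup s,t',((r-e[:2])@x).round(4),((r-e[:2])@y).round(4))
    print(n,m.sum())
    for lo in range(85,140,8):
        k=m&(s_>lo/1e3)&(s_<lo/1e3+.008)
        if k.sum()>1: print(lo,t[k].min().round(4),t[k].max().round(4))
    if m.sum(): print('s max',np.percentile(s_[m&(t>0)],98).round(4),np.percentile(s_[m&(t<0)],98).round(4))
E
```

```text
yaw -3.17 tcp [0.4233 0.256  0.1143]
20 -24.3 26.4 mid 1.1 inner -18.0 20.2 ztop 9.8
30 -24.4 26.8 mid 1.2 inner -18.2 20.4 ztop 9.9
40 -24.7 27.2 mid 1.3 inner -18.3 20.5 ztop 10.0
50 -27.1 29.4 mid 1.1 inner -19.6 22.1 ztop 10.1
60 -29.5 32.2 mid 1.3 inner -22.0 24.6 ztop 10.1
70 -32.0 34.7 mid 1.4 inner -24.4 26.8 ztop 10.3
80 -33.7 36.4 mid 1.3 inner -26.6 29.7 ztop 10.4
90 -35.4 38.2 mid 1.4 inner -22.9 25.7 ztop 14.1
100 -36.6 39.6 mid 1.5 inner -24.8 27.9 ztop 14.4
red s front L,R 0.0477 0.048
2469
cup [0.5379 0.2502] 0.0013 in tool: s,t 0.1147 0.0005 z [0.042 0.091]
cup s,t 0.1149 0.0005
scene 196
85 -0.0343 0.0382
93 -0.0356 0.039
101 -0.0322 0.0411
109 -0.0358 0.042
117 -0.0336 0.0395
125 -0.0279 0.0378
s max 0.132 0.1324
top 89
85 -0.0346 0.0345
93 -0.0366 0.0372
101 -0.038 0.036
109 -0.0384 0.0369
117 -0.0331 0.0347
125 -0.0309 0.0314
s max 0.1285 0.1274
```

View pics/w11.png

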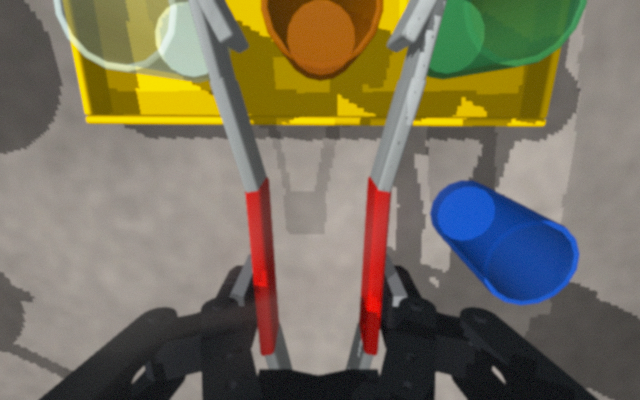

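View pics/s11.png

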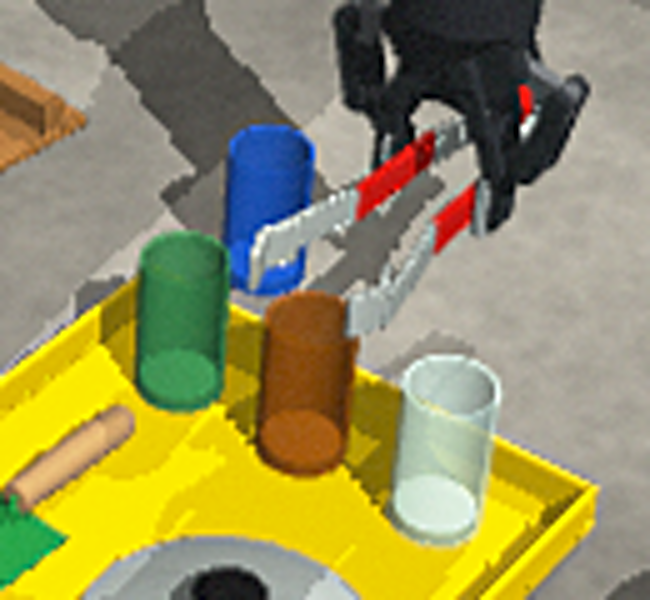

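Jaws and cup agree across the three views: advance about 1.5 mm and shift about -1 mm in y. Lowering over the cup.

send_rows([
  [1.5,-1,0,0,0,0,-0.16],
  [0,0,-3,0,0,0,-0.16],
  [0,0,-6,0,0,0,-0.16],
  [0,0,-8,0,0,0,-0.16],
  [0,0,-8,0,0,0,-0.16],
  [0,0,-8,0,0,0,-0.16],
  [0,0,-8,0,0,0,-0.16],
  [0,0,-8,0,0,0,-0.16],
  [0,0,-4,0,0,0,-0.16],
  [0,0,0,0,0,0,-0.16],
])

```text
time_s: 12.98
eef_pos: [0.424, 0.2546, 0.0601]
tool_rot: [1.0, -0.028, -0.001, 0.001]
wrist_force: [0.1, -0.5, -2.3]
opening: 0.0499
```

```bash
python3 meas.py .5375,.249|tail -2; python3 - <<'E'
from h import *
c=capture('wrist'); save(c,'w12.png'); c=capture('scene')
cv2.imwrite('pics/s12.png',cv2.resize(c['pixels'][...,::-1][150:270,320:450],None,fx=5,fy=5,interpolation=cv2.INTER_CUBIC))
E
```

```text
3807
cup [0.5376 0.2499] 0.0008 in tool: s,t 0.1136 0.0015 z [0.044 0.091]
```

View pics/s12.png

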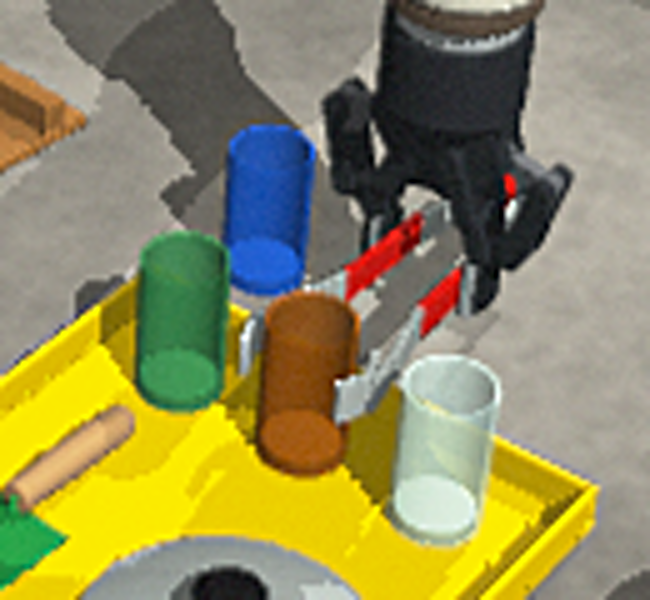

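View pics/w12.png

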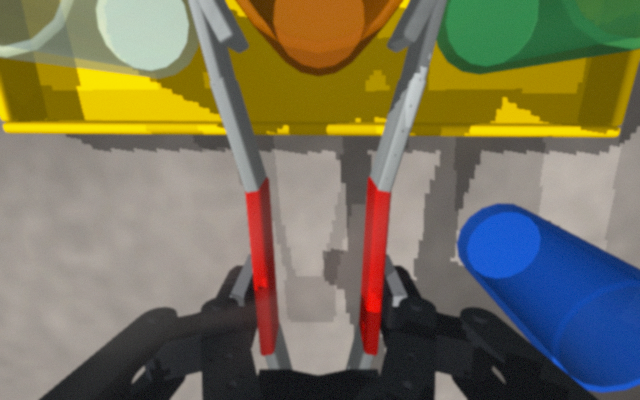

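Cup centred between the jaws (t 1.5 vs 1.4 mm). Advancing 1.5 mm, then squeezing gradually.

send_rows([
  [1.5,0,0,0,0,0,-0.16],
  [0,0,0,0,0,0,-0.12],
  [0,0,0,0,0,0,-0.08],
  [0,0,0,0,0,0,-0.05],
  [0,0,0,0,0,0,-0.02],
  [0,0,0,0,0,0,0.02],
  [0,0,0,0,0,0,0.06],
  [0,0,0,0,0,0,0.1],
  [0,0,0,0,0,0,0.1],
  [0,0,0,0,0,0,0.1],
])

```text
time_s: 13.97
eef_pos: [0.4266, 0.2549, 0.0614]
tool_rot: [1.0, -0.028, 0.0, -0.0]
wrist_force: [-0.4, -1.0, 1.0]
opening: 0.0446
```

send_rows([
  [0,0,0,0,0,0,0.3],
  [0,0,0,0,0,0,0.5],
  [0,0,0,0,0,0,0.5],
  [0,0,0,0,0,0,0.5],
])

```text
time_s: 14.3
eef_pos: [0.4265, 0.2549, 0.0614]
tool_rot: [1.0, -0.028, 0.0, -0.0]
wrist_force: [-0.1, -0.6, 2.2]
opening: 0.0445
```

```bash
python3 meas.py .5375,.249; python3 - <<'E'
from h import *
c=capture('scene')
cv2.imwrite('pics/s13.png',cv2.resize(c['pixels'][...,::-1][150:270,320:450],None,fx=5,fy=5,interpolation=cv2.INTER_CUBIC))
E
```

```text
yaw -3.19 tcp [0.4265 0.2549 0.0614]
20 -21.5 23.9 mid 1.2 inner -15.4 17.7 ztop 9.0
30 -21.4 23.8 mid 1.2 inner -15.2 17.6 ztop 9.1
40 -21.4 23.7 mid 1.1 inner -15.2 17.6 ztop 9.2
50 -23.4 26.1 mid 1.4 inner -16.3 18.9 ztop 9.3
60 -25.7 28.3 mid 1.3 inner -18.4 21.2 ztop 9.5
70 -28.1 30.4 mid 1.2 inner -20.5 23.4 ztop 9.6
80 -29.4 32.4 mid 1.5 inner -0.1 0.1 ztop 17.0
90 -60.0 60.0 mid -0.0 inner -10.5 13.6 ztop 18.2
100 -57.2 59.9 mid 1.4 inner -17.0 19.4 ztop 18.3
red s front L,R 0.047 0.0478
3949
cup [0.5378 0.2504] 0.001 in tool: s,t 0.1113 0.0018 z [0.043 0.091]
```

View pics/s13.png

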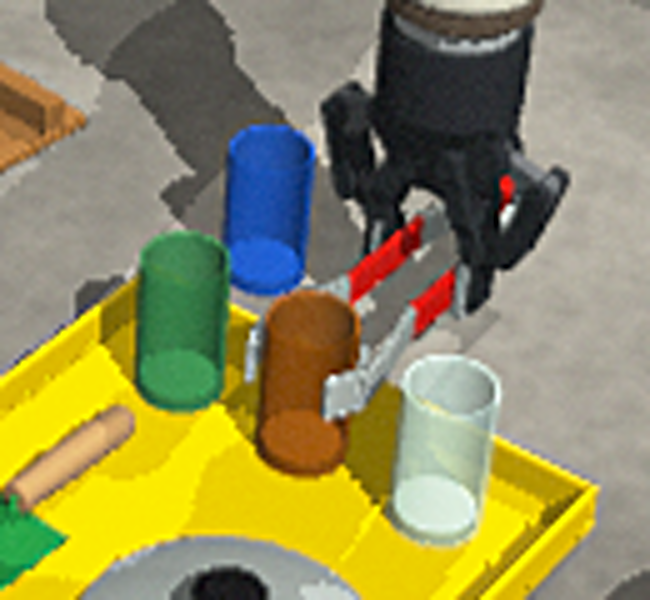

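Shut on the cup (44.5 mm over the grips), and the cup hasn't moved. Small lift first.

send_rows([
  [0,0,0,0,0,0,0.8],
  [0,0,0,0,0,0,0.8],
  [0,0,1,0,0,0,0.8],
  [0,0,2,0,0,0,0.8],
  [0,0,4,0,0,0,0.8],
  [0,0,4,0,0,0,0.8],
  [0,0,3,0,0,0,0.8],
  [0,0,1,0,0,0,0.8],
  [0,0,0,0,0,0,0.8],
])

```text
time_s: 15.15
eef_pos: [0.4266, 0.255, 0.0767]
tool_rot: [1.0, -0.028, 0.0, -0.0]
wrist_force: [1.2, -0.0, -1.9]
opening: 0.0447
```

```bash
python3 meas.py .5375,.249|grep -v 0$; python3 - <<'E'
from h import *
c=capture('scene')
cv2.imwrite('pics/s14.png',cv2.resize(c['pixels'][...,::-1][150:270,320:450],None,fx=5,fy=5,interpolation=cv2.INTER_CUBIC))
E
```

```text
yaw -3.19 tcp [0.4266 0.255  0.0767]
20 -21.5 23.8 mid 1.1 inner -15.3 17.6 ztop 8.7
30 -21.3 23.8 mid 1.2 inner -15.1 17.7 ztop 8.8
40 -21.3 23.8 mid 1.3 inner -15.2 17.5 ztop 8.8
50 -23.5 26.1 mid 1.3 inner -16.4 18.7 ztop 8.9
80 -29.3 32.2 mid 1.5 inner -0.1 0.1 ztop 17.4
90 -60.0 60.0 mid 0.0 inner -10.4 13.1 ztop 13.4
100 -59.9 60.0 mid 0.1 inner -17.1 19.7 ztop 13.8
red s front L,R 0.0471 0.0477
1508
cup [0.5369 0.2511] 0.0005 in tool: s,t 0.1104 0.0022 z [0.041 0.094]
```

View pics/s14.png

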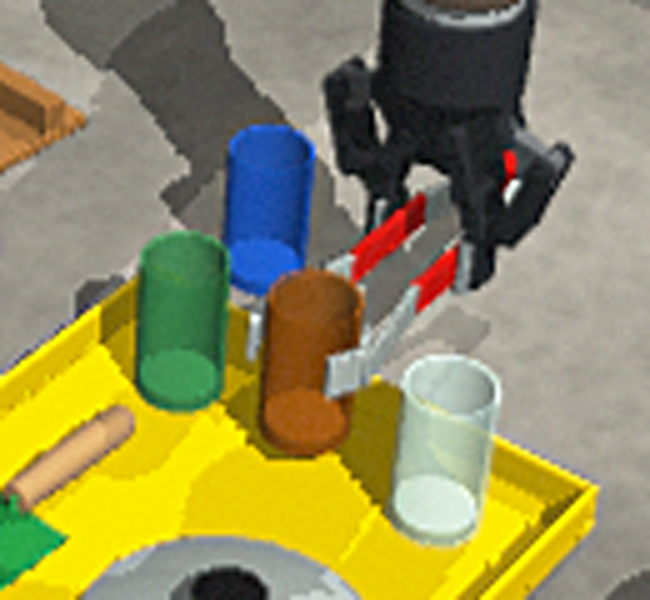

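send_rows([
  [0,0,3,0,0,0,0.8],
  [0,0,7,0,0,0,0.8],
  [0,0,12,0,0,0,0.8],
  [0,0,15,0,0,0,0.8],
  [0,0,15,0,0,0,0.8],
  [0,0,15,0,0,0,0.8],
  [0,0,13,0,0,0,0.8],
  [0,0,9,0,0,0,0.8],
  [0,0,5,0,0,0,0.8],
  [0,0,1,0,0,0,0.8],
])

```text
time_s: 16.08
eef_pos: [0.427, 0.2552, 0.1727]
tool_rot: [1.0, -0.028, 0.001, -0.0]
wrist_force: [0.4, 0.6, -1.9]
opening: 0.0444
```

```bash
python3 - <<'E'
from h import *
s=read_state(); print(s['time_s'],s['eef_pos'],s['opening'])
c=capture('scene')
cv2.imwrite('pics/s15.png',cv2.resize(c['pixels'][...,::-1][120:270,300:460],None,fx=4,fy=4,interpolation=cv2.INTER_CUBIC))
E
```

```text
16.0833 [0.42697922 0.25520737 0.17270617] 0.04436848079496923
```

View pics/s15.png

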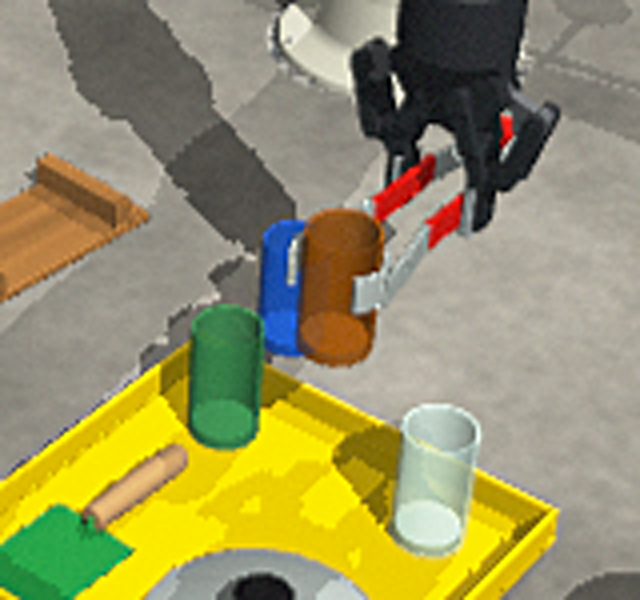

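Cup is held upright. Carrying it to the coaster.

send_rows([
  [0,-3,0,0,0,0,0.8],
  [1,-7,0,0,0,0,0.8],
  [1,-12,0,0,0,0,0.8],
  [2,-17,0,0,0,0,0.8],
  [2,-21,0,0,0,0,0.8],
  [2,-24,0,0,0,0,0.8],
  [2,-25,0,0,0,0,0.8],
  [2,-25,0,0,0,0,0.8],
  [2,-25,0,0,0,0,0.8],
  [2,-25,0,0,0,0,0.8],
])

```text
time_s: 16.97
eef_pos: [0.4415, 0.0689, 0.1706]
tool_rot: [1.0, -0.028, -0.001, 0.0]
wrist_force: [1.6, -0.2, -2.3]
opening: 0.0447
```

send_rows([
  [2,-25,0,0,0,0,0.8],
  [2,-25,0,0,0,0,0.8],
  [2,-25,0,0,0,0,0.8],
  [2,-25,0,0,0,0,0.8],
  [2,-25,0,0,0,0,0.8],
  [2,-25,0,0,0,0,0.8],
  [2,-25,0,0,0,0,0.8],
  [2,-25,0,0,0,0,0.8],
  [2,-25,0,0,0,0,0.8],
  [2,-25,0,0,0,0,0.8],
])

```text
time_s: 17.8
eef_pos: [0.4611, -0.1807, 0.1704]
tool_rot: [1.0, -0.028, -0.001, -0.0]
wrist_force: [0.9, 0.9, -2.1]
opening: 0.0444
```

send_rows([
  [2,-25,0,0,0,0,0.8],
  [2,-23,0,0,0,0,0.8],
  [2,-19,0,0,0,0,0.8],
  [1,-15,0,0,0,0,0.8],
  [1,-10,0,0,0,0,0.8],
  [0,-6,0,0,0,0,0.8],
  [0,-3,0,0,0,0,0.8],
  [0,0,0,0,0,0,0.8],
])

```text
time_s: 18.47
eef_pos: [0.4702, -0.2799, 0.1711]
tool_rot: [1.0, -0.028, -0.0, -0.0]
wrist_force: [0.2, 0.1, -2.2]
opening: 0.0441
```

```bash
cat > m2.py <<'E'
from h import *
from scipy.optimize import least_squares
import sys
s=read_state(); e=s['eef_pos']; print(s['time_s'],e.round(4),s['opening'],s['wrist_force'])
g=e[:2]+np.array([.1103,-.004])
for n in ('scene','top','wrist'):
    c=capture(n);P=cloud(c);H=cv2.cvtColor(c['pixels'],cv2.COLOR_RGB2HSV)
    k=(np.hypot(P[...,0]-g[0],P[...,1]-g[1])<.04)&(P[...,2]>.012)&(H[...,0]<16)&(H[...,1]>180)
    p=P[k]
    if n=='scene': cv2.imwrite(f'pics/{sys.argv[1]}.png',cv2.resize(c['pixels'][...,::-1][120:260,180:340],None,fx=4,fy=4,interpolation=cv2.INTER_CUBIC))
    if n=='wrist': save(c,f'{sys.argv[1]}w.png')
    if len(p)>30:
        f=lambda r:np.hypot(p[:,0]-r[0]-r[2]*(p[:,2]-p[:,2].mean()),p[:,1]-r[1]-r[3]*(p[:,2]-p[:,2].mean()))-.024
        r=least_squares(f,[g[0],g[1],0,0],loss='soft_l1',f_scale=.002).x
        print(n,'cup',len(p),r.round(4),'tilt deg',np.degrees(r[2:]).round(1),'z',np.percentile(p[:,2],[1,99]).round(4))
    m=(P[...,2]>.004)&(P[...,2]<.013)&(np.hypot(P[...,0]-.581,P[...,1]+.285)<.075)&(H[...,1]>90)
    m=cv2.morphologyEx(m.astype(np.uint8),cv2.MORPH_OPEN,np.ones((3,3)))>0
    if m.sum()>50: print(n,'coaster',cv2.minEnclosingCircle(P[m][:,:2].astype(np.float32)),m.sum())
E
python3 m2.py s16
```

```text
18.4667 [ 0.4702 -0.2799  0.1711] 0.044063310043533914 [ 0.15796763  0.09536651 -2.15979437]
scene cup 337 [ 0.5818 -0.2839  0.0326  0.032 ] tilt deg [1.9 1.8] z [0.1132 0.1985]
scene coaster ((0.5853940844535828, -0.2853989005088806), 0.05679803714156151) 469
top cup 140 [ 0.5801 -0.281   0.0495 -0.0912] tilt deg [ 2.8 -5.2] z [0.1188 0.2033]
top coaster ((0.5767846703529358, -0.2860479950904846), 0.05361974611878395) 376
wrist cup 8192 [ 0.5708 -0.283   0.2714 -0.0081] tilt deg [15.6 -0.5] z [0.1193 0.1999]
wrist coaster ((0.5778495073318481, -0.28636887669563293), 0.05461901053786278) 6266
```

View pics/s16.png

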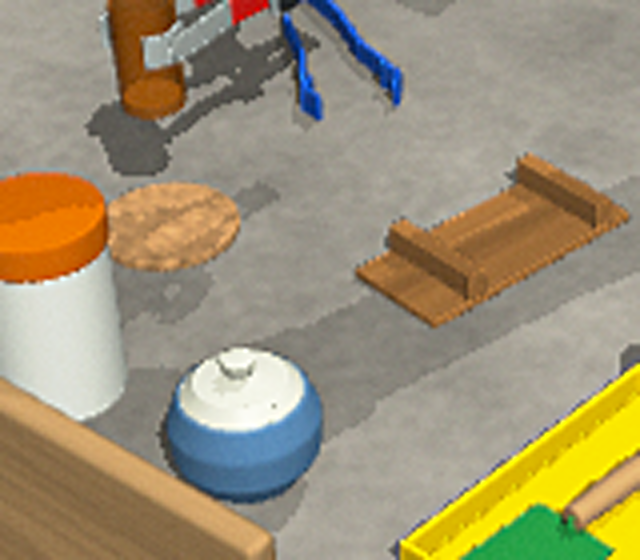

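View pics/s16w.png

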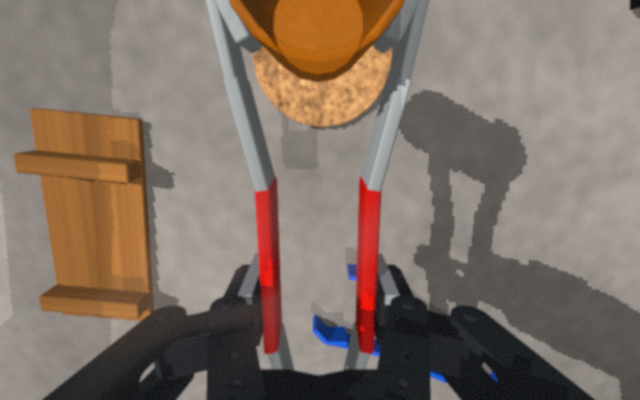

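send_rows([
  [0,-1,-3,0,0,0,0.8],
  [0,-2,-8,0,0,0,0.8],
  [0,0,-13,0,0,0,0.8],
  [0,0,-15,0,0,0,0.8],
  [0,0,-15,0,0,0,0.8],
  [0,0,-15,0,0,0,0.8],
  [0,0,-13,0,0,0,0.8],
  [0,0,-8,0,0,0,0.8],
  [0,0,-4,0,0,0,0.8],
  [0,0,-1,0,0,0,0.8],
])

```text
time_s: 19.45
eef_pos: [0.4699, -0.2827, 0.0754]
tool_rot: [1.0, -0.028, -0.001, -0.0]
wrist_force: [-0.5, -0.2, -0.7]
opening: 0.0443
```

send_rows([
  [0,0,0,0,0,0,0.8],
  [0,0,-2,0,0,0,0.8],
  [0,0,-2,0,0,0,0.8],
  [0,0,-2,0,0,0,0.8],
  [0,0,-1,0,0,0,0.8],
  [0,0,0,0,0,0,0.8],
])

```text
time_s: 19.95
eef_pos: [0.4702, -0.2831, 0.0692]
tool_rot: [1.0, -0.028, -0.0, -0.0]
wrist_force: [1.0, -0.1, -2.1]
opening: 0.0445
```

```bash
python3 m2.py s17
```

```text
19.95 [ 0.4702 -0.2831  0.0692] 0.04450508005562494 [ 0.96222169 -0.11225745 -2.14458321]
scene cup 310 [ 0.5823 -0.2868  0.0258  0.0212] tilt deg [1.5 1.2] z [0.0134 0.0969]
scene coaster ((0.5845308303833008, -0.2824340760707855), 0.05333496630191803) 258
top cup 121 [ 0.579  -0.2847  0.0762 -0.0805] tilt deg [ 4.4 -4.6] z [0.0161 0.101 ]
top coaster ((0.5794935822486877, -0.2858082056045532), 0.05341844633221626) 199
wrist cup 8117 [ 0.5708 -0.2875  0.2708 -0.0082] tilt deg [15.5 -0.5] z [0.0175 0.0981]
wrist coaster ((0.5802377462387085, -0.28676143288612366), 0.05481984093785286) 9441
```

View pics/s17.png

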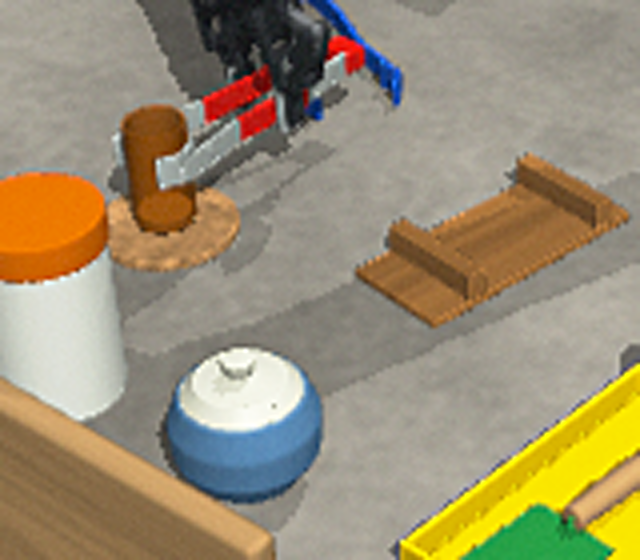

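send_rows([
  [0,0,-1,0,0,0,0.8],
  [0,0,-1,0,0,0,0.8],
  [0,0,-1,0,0,0,0.8],
  [0,0,-1,0,0,0,0.8],
  [0,0,0,0,0,0,0.8],
])

```text
time_s: 20.52
eef_pos: [0.4702, -0.2831, 0.0651]
tool_rot: [1.0, -0.028, -0.0, -0.0]
wrist_force: [-0.4, 0.1, -1.4]
opening: 0.0443
```

send_rows([
  [0,0,-0.5,0,0,0,0.8],
  [0,0,-0.5,0,0,0,0.8],
  [0,0,0,0,0,0,0.8],
])

```text
time_s: 20.77
eef_pos: [0.4704, -0.2832, 0.0645]
tool_rot: [1.0, -0.028, 0.0, 0.0]
wrist_force: [-2.1, 0.1, 1.1]
opening: 0.0444
```

Contact: the force rose by about 3 N. Easing the tongs open slowly.

send_rows([
  [0,0,0,0,0,0,0.3],
  [0,0,0,0,0,0,0.05],
  [0,0,0,0,0,0,0],
  [0,0,0,0,0,0,-0.03],
  [0,0,0,0,0,0,-0.06],
  [0,0,0,0,0,0,-0.09],
  [0,0,0,0,0,0,-0.12],
  [0,0,0,0,0,0,-0.15],
  [0,0,0,0,0,0,-0.17],
  [0,0,0,0,0,0,-0.17],
])

```text
time_s: 21.6
eef_pos: [0.4704, -0.2831, 0.0642]
tool_rot: [1.0, -0.028, 0.0, -0.0]
wrist_force: [-0.0, -0.1, -2.1]
opening: 0.0497
```

```bash
python3 m2.py s18; python3 meas.py .581,-.286
```

```text
21.6 [ 0.4704 -0.2831  0.0642] 0.04965485159489222 [-0.01569877 -0.05339035 -2.1402772 ]
scene cup 308 [ 0.5822 -0.2872  0.0096  0.0226] tilt deg [0.5 1.3] z [0.013  0.0929]
scene coaster ((0.5846783518791199, -0.28394269943237305), 0.05422681197524071) 316
top cup 152 [ 0.5795 -0.2852  0.0346 -0.0962] tilt deg [ 2.  -5.5] z [0.0136 0.0968]
top coaster ((0.5813374519348145, -0.2869037091732025), 0.05477502569556236) 180
wrist cup 8275 [ 0.5705 -0.2874  0.2733 -0.0132] tilt deg [15.7 -0.8] z [0.0135 0.0939]
wrist coaster ((0.5715108513832092, -0.2868865132331848), 0.04791116714477539) 11677
yaw -3.19 tcp [ 0.4704 -0.2831  0.0643]
20 -24.3 26.8 mid 1.2 inner -18.1 20.5 ztop 9.8
30 -24.6 27.0 mid 1.2 inner -18.1 20.7 ztop 10.0
40 -24.8 27.2 mid 1.2 inner -18.3 20.9 ztop 10.0
50 -27.5 30.1 mid 1.3 inner -19.9 22.5 ztop 10.2
60 -30.0 32.4 mid 1.2 inner -22.1 25.0 ztop 10.2
70 -32.3 35.0 mid 1.4 inner -24.6 27.4 ztop 10.4
80 -34.0 36.7 mid 1.4 inner -0.1 0.1 ztop 17.0
90 -35.6 38.7 mid 1.5 inner -10.5 13.3 ztop 14.4
100 -36.6 40.2 mid 1.8 inner -17.2 19.6 ztop 14.7
red s front L,R 0.0476 0.048
4419
cup [ 0.5815 -0.2879] 0.001 in tool: s,t 0.1113 0.0014 z [0.042 0.094]
```

View pics/s18.png

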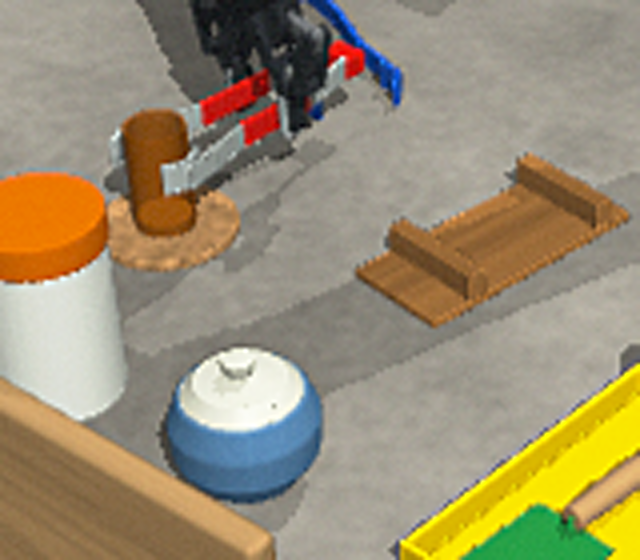

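View pics/s18w.png

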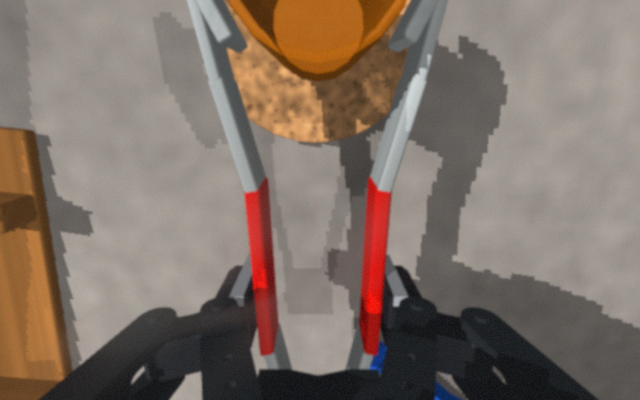

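The cup stands upright at (0.5815, -0.287), centred on the coaster, and the jaws are clear on both sides. Raising the tongs straight up.

send_rows([
  [0,0,2,0,0,0,-0.17],
  [0,0,4,0,0,0,-0.17],
  [0,0,7,0,0,0,-0.17],
  [0,0,9,0,0,0,-0.17],
  [0,0,10,0,0,0,-0.17],
  [0,0,10,0,0,0,-0.17],
  [0,0,10,0,0,0,-0.17],
  [0,0,9,0,0,0,-0.17],
  [0,0,6,0,0,0,-0.17],
  [0,0,3,0,0,0,-0.17],
])

```text
time_s: 22.63
eef_pos: [0.4709, -0.2835, 0.1358]
tool_rot: [1.0, -0.028, 0.001, 0.001]
wrist_force: [0.1, 0.1, -1.0]
opening: 0.05
```

```bash
python3 m2.py s19; python3 meas.py .581,-.286
```

```text
22.6333 [ 0.4709 -0.2835  0.1358] 0.04999881710416094 [ 0.05450417  0.09523063 -1.00099975]
scene cup 357 [ 0.5827 -0.2873  0.0324  0.0206] tilt deg [1.9 1.2] z [0.0125 0.0931]
scene coaster ((0.585761308670044, -0.2843274176120758), 0.05570346489548683) 290
top cup 109 [ 0.581  -0.2846 -0.0465 -0.0465] tilt deg [-2.7 -2.7] z [0.0131 0.0967]
top coaster ((0.5797111988067627, -0.2871646285057068), 0.055280644446611404) 331
wrist cup 6667 [ 0.574  -0.2877  0.1899 -0.0104] tilt deg [10.9 -0.6] z [0.0134 0.0938]
wrist coaster ((0.5813416242599487, -0.28673553466796875), 0.05485004559159279) 9756
yaw -3.19 tcp [ 0.4703 -0.2832  0.1344]
20 -24.3 26.7 mid 1.2 inner -18.0 20.4 ztop 9.9
30 -24.5 27.1 mid 1.3 inner -18.2 20.6 ztop 10.0
40 -24.7 27.7 mid 1.5 inner -18.3 20.8 ztop 10.1
50 -27.5 29.9 mid 1.2 inner -19.7 22.5 ztop 10.2
60 -29.8 32.3 mid 1.3 inner -22.0 24.8 ztop 10.3
70 -32.3 35.1 mid 1.4 inner -24.7 27.5 ztop 10.5
80 -33.7 36.9 mid 1.6 inner -27.1 30.0 ztop 10.5
90 -35.8 39.0 mid 1.6 inner -23.1 26.1 ztop 14.4
100 -37.0 40.1 mid 1.6 inner -25.1 28.2 ztop 14.5
red s front L,R 0.0478 0.0479
3359
cup [ 0.5799 -0.2879] 0.0022 in tool: s,t 0.1097 0.0013 z [0.041 0.094]
```

View pics/s19.png

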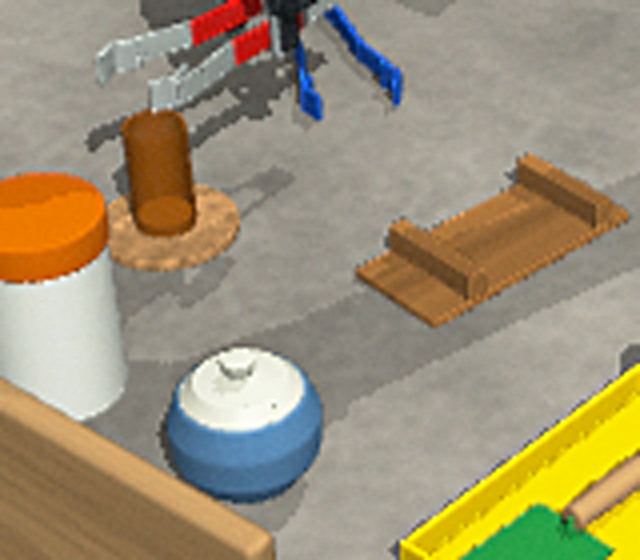

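send_rows([
  [0,4,0,0,0,0,-0.17],
  [-2,9,0,0,0,-0.5,-0.17],
  [-3,15,0,0,0,-0.5,-0.17],
  [-3,20,0,0,0,-0.5,-0.17],
  [-4,24,0,0,0,-0.5,-0.17],
  [-4,24,0,0,0,-0.5,-0.17],
  [-4,24,0,0,0,-0.5,-0.17],
  [-4,24,0,0,0,-0.5,-0.17],
  [-3,22,0,0,0,-0.5,-0.17],
  [-3,18,0,0,0,-0.5,-0.17],
])

```text
time_s: 23.67
eef_pos: [0.4393, -0.0963, 0.134]
tool_rot: [0.998, -0.066, -0.001, -0.0]
wrist_force: [-0.1, -1.0, -1.4]
opening: 0.0498
```

send_rows([
  [-2,14,-3,0,0,-0.4,-0.17],
  [-2,9,-7,0,0,0,-0.17],
  [0,5,-10,0,0,0,-0.17],
  [0,1.5,-10,0,0,0,-0.17],
  [0,0,-10,0,0,0,-0.17],
  [0,0,-10,0,0,0,-0.17],
  [0,0,-10,0,0,0,-0.17],
  [0,0,-6,0,0,0,-0.17],
  [0,0,-3,0,0,0,-0.17],
  [0,0,0,0,0,0,-0.17],
])

```text
time_s: 24.5
eef_pos: [0.4358, -0.0698, 0.0644]
tool_rot: [0.997, -0.071, -0.001, -0.0]
wrist_force: [-0.1, 0.4, -1.0]
opening: 0.05
```

```bash
python3 meas.py; python3 pitch.py 20; python3 - <<'E'
from h import *
c=capture('wrist');P=cloud(c);hsv=cv2.cvtColor(c['pixels'],cv2.COLOR_RGB2HSV)
m=(P[...,2]>.026)&(P[...,2]<.034)&(abs(P[...,0]-.44)<.13)&(abs(P[...,1]+.07)<.06)&(hsv[...,1]>80)&(hsv[...,0]>6)
n,l,st,ce=cv2.connectedComponentsWithStats(cv2.morphologyEx(m.astype(np.uint8),cv2.MORPH_OPEN,np.ones((3,3))))
for i in range(1,n):
    if st[i,4]>60: print(st[i],P[l==i].mean(0).round(4),cv2.minAreaRect(P[l==i][:,:2].astype(np.float32)))
E
```

```text
yaw -8.12 tcp [ 0.4358 -0.0698  0.0644]
20 -24.4 26.7 mid 1.2 inner -18.1 20.3 ztop 9.8
30 -24.6 26.9 mid 1.1 inner -18.1 20.7 ztop 9.9
40 -24.7 27.7 mid 1.5 inner -18.3 20.9 ztop 10.0
50 -27.2 29.7 mid 1.2 inner -19.9 22.5 ztop 10.1
60 -29.8 32.4 mid 1.3 inner -22.3 24.9 ztop 10.3
70 -32.1 34.9 mid 1.4 inner -24.6 27.3 ztop 10.4
80 -33.8 36.8 mid 1.5 inner -27.3 29.8 ztop 10.4
90 -35.7 39.0 mid 1.6 inner -23.2 26.0 ztop 14.3
100 -37.2 40.1 mid 1.5 inner -25.2 28.5 ztop 14.5
red s front L,R 0.0479 0.0479
wrist [374. 266.] 3464 [ 0.449 -0.092  0.071] [ 0.416 -0.097  0.059] [ 0.478 -0.086  0.075]
wrist [262. 266.] 3255 [ 0.456 -0.05   0.072] [ 0.422 -0.055  0.063] [ 0.484 -0.044  0.075]
scene [328. 151.] 39 [ 0.359 -0.046  0.07 ] [ 0.347 -0.06   0.059] [ 0.367 -0.039  0.078]
scene [299. 161.] 117 [ 0.448 -0.09   0.065] [ 0.416 -0.096  0.051] [ 0.478 -0.084  0.075]
scene [305. 168.] 50 [ 0.469 -0.048  0.066] [ 0.455 -0.052  0.054] [ 0.485 -0.044  0.075]
24.65 [ 0.43672405 -0.06971695  0.06557267] [-0.0377167   0.53533821 -1.49413607]
[ 243   96  150   38 5031] [ 0.5075 -0.0781  0.0297] ((0.5071149468421936, -0.07803979516029358), (0.0673350989818573, 0.016096200793981552), 81.19364929199219)
[412 104  11  30 198] [ 0.498  -0.1233  0.0296] ((0.49882641434669495, -0.12365303933620453), (0.004563399590551853, 0.01322679128497839), 74.06304168701172)
[252 335  13  25 183] [ 0.3839 -0.0255  0.0295] ((0.38408222794532776, -0.025822361931204796), (0.006547024939209223, 0.015732411295175552), 87.30533599853516)
[ 284  334   69   27 1596] [ 0.3803 -0.0607  0.0293] ((0.3790159523487091, -0.059961359947919846), (0.03898836299777031, 0.016845159232616425), 80.44316864013672)
[373 336  13  25 179] [ 0.3731 -0.0954  0.0294] ((0.3730456233024597, -0.09585526585578918), (0.006586381234228611, 0.016359742730855942), 67.3564453125)
```

View pics/s20.png

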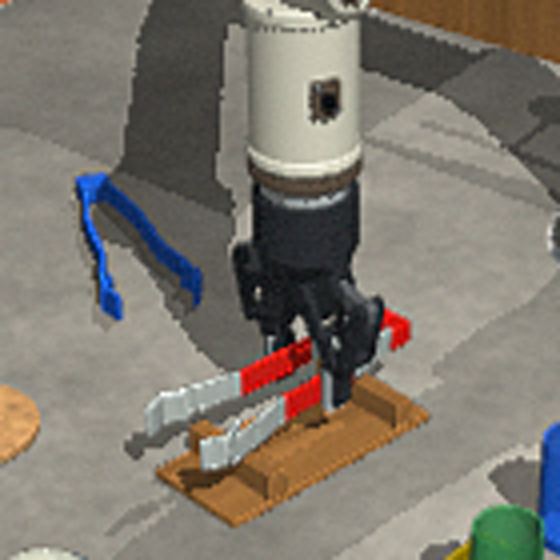

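View pics/w20.png

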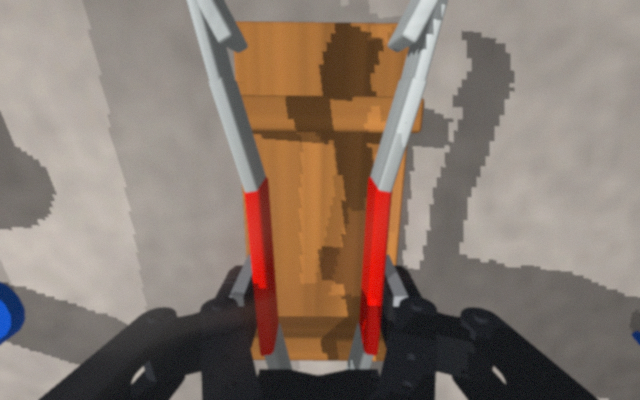

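Tongs are over the rest at the original place: hinge and grips are within about 2–3 mm of the first measurement in the same camera. Lowering the last 24 mm.

send_rows([
  [0,0,-4,0,0,0,-0.17],
  [0,0,-6,0,0,0,-0.17],
  [0,0,-6,0,0,0,-0.17],
  [0,0,-4,0,0,0,-0.17],
  [0,0,-2,0,0,0,-0.17],
  [0,0,-1,0,0,0,-0.17],
  [0,0,0,0,0,0,-0.17],
  [0,0,0,0,0,0,-0.17],
])

```text
time_s: 25.37
eef_pos: [0.4364, -0.0696, 0.0423]
tool_rot: [0.998, -0.07, -0.0, -0.0]
wrist_force: [-0.4, 1.2, -1.2]
opening: 0.05
```

send_rows([
  [0,0,-0.7,0,0,0,-0.17],
  [0,0,-0.7,0,0,0,-0.17],
  [0,0,-0.7,0,0,0,-0.17],
  [0,0,0,0,0,0,-0.17],
  [0,0,0,0,0,0,-0.17],
])

```text
time_s: 25.78
eef_pos: [0.4367, -0.0697, 0.0406]
tool_rot: [0.998, -0.07, 0.0, 0.0]
wrist_force: [-0.3, 0.6, 4.3]
opening: 0.0498
```

On the bars (+4 N). Opening.

send_rows([
  [0,0,0,0,0,0,-0.2],
  [0,0,0,0,0,0,-0.24],
  [0,0,0,0,0,0,-0.28],
  [0,0,0,0,0,0,-0.35],
  [0,0,0,0,0,0,-0.5],
  [0,0,0,0,0,0,-0.8],
  [0,0,0,0,0,0,-1],
  [0,0,0,0,0,0,-1],
  [0,0,0,0,0,0,-1],
])

```text
time_s: 26.53
eef_pos: [0.4364, -0.0696, 0.0402]
tool_rot: [0.998, -0.07, 0.0, 0.0]
wrist_force: [-0.0, -0.5, 1.2]
opening: 0.0854
```

```bash
python3 pitch.py 21
```

```text
wrist [257. 265.] 3449 [ 0.456 -0.048  0.047] [ 0.423 -0.052  0.037] [ 0.485 -0.043  0.051]
wrist [379. 267.] 3590 [ 0.449 -0.094  0.047] [ 0.416 -0.1    0.035] [ 0.478 -0.087  0.051]
scene [329. 159.] 31 [ 0.359 -0.044  0.045] [ 0.348 -0.055  0.033] [ 0.366 -0.04   0.051]
scene [298. 167.] 107 [ 0.449 -0.092  0.041] [ 0.417 -0.099  0.032] [ 0.479 -0.085  0.05 ]
scene [308. 175.] 69 [ 0.463 -0.044  0.042] [ 0.442 -0.049  0.033] [ 0.484 -0.041  0.05 ]
26.6333 [ 0.43633685 -0.06960397  0.04021893] [-0.95831228  0.10307519 -0.08351635]
```

View pics/w21.png

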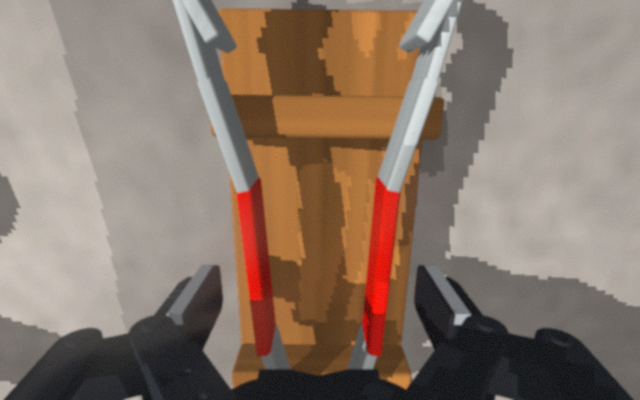

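Tongs are flat on both bars, sprung open, and the fingers are clear on both sides. Raising straight up.

send_rows([
  [0,0,5,0,0,0,-1],
  [0,0,10,0,0,0,-1],
  [0,0,20,0,0,0,-1],
  [0,0,25,0,0,0,-1],
  [0,0,30,0,0,0,-1],
  [0,0,30,0,0,0,-1],
  [0,0,30,0,0,0,-1],
  [0,0,20,0,0,0,-1],
  [0,0,10,0,0,0,-1],
  [0,0,0,0,0,0,-1],
])

```text
time_s: 27.47
eef_pos: [0.4379, -0.0699, 0.223]
tool_rot: [0.998, -0.071, 0.003, 0.001]
wrist_force: [0.4, 0.7, -0.4]
opening: 0.0855
```

```bash
python3 pitch.py 22; python3 m2.py s22; python3 - <<'E'
from h import *
c=capture('scene'); save(c,'scene22.png')
c=capture('top'); save(c,'top22.png')
E
```

```text
wrist [344. 176.] 452 [ 0.447 -0.094  0.049] [ 0.416 -0.1    0.042] [ 0.477 -0.087  0.051]
wrist [291. 176.] 445 [ 0.454 -0.047  0.05 ] [ 0.422 -0.051  0.048] [ 0.484 -0.042  0.051]
wrist [318. 271.] 500 [ 0.356 -0.057  0.048] [ 0.346 -0.068  0.04 ] [ 0.365 -0.045  0.051]
scene [327. 158.] 51 [ 0.359 -0.051  0.045] [ 0.351 -0.065  0.034] [ 0.368 -0.04   0.052]
scene [298. 167.] 108 [ 0.448 -0.092  0.041] [ 0.416 -0.099  0.031] [ 0.48  -0.085  0.05 ]
scene [310. 174.] 99 [ 0.453 -0.043  0.042] [ 0.423 -0.048  0.031] [ 0.483 -0.039  0.05 ]
27.5667 [ 0.43591546 -0.0697073   0.21993698] [-0.68495121 -0.45660591 -0.46927377]
27.5667 [ 0.4359 -0.0697  0.2199] 0.085414648006843 [-0.68495121 -0.45660591 -0.46927377]
scene coaster ((0.5819423198699951, -0.28057706356048584), 0.0573645643889904) 311
top coaster ((0.5802777409553528, -0.28717079758644104), 0.055226340889930725) 353
wrist coaster ((0.5664918422698975, -0.28384584188461304), 0.052442025393247604) 4125
```

View pics/scene22.png

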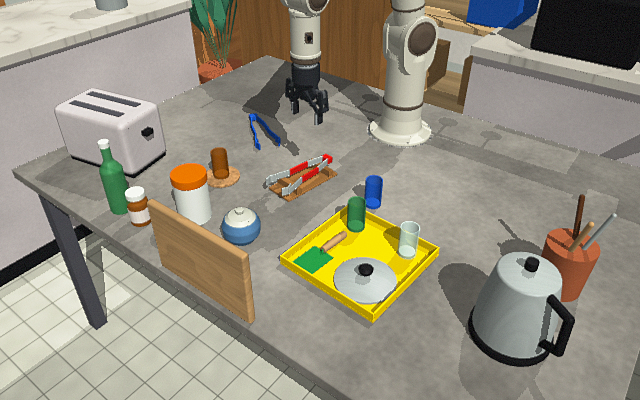

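View pics/w22.png

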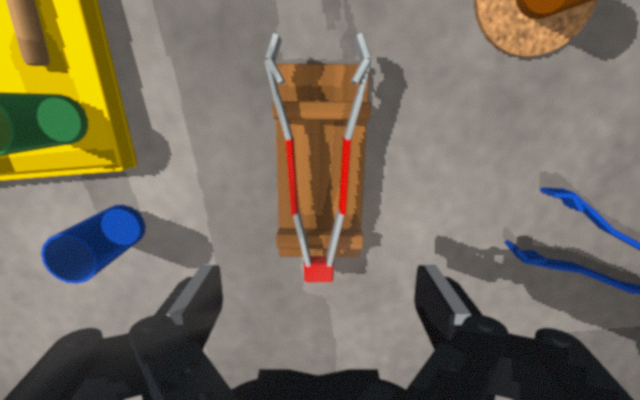

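View pics/top22.png

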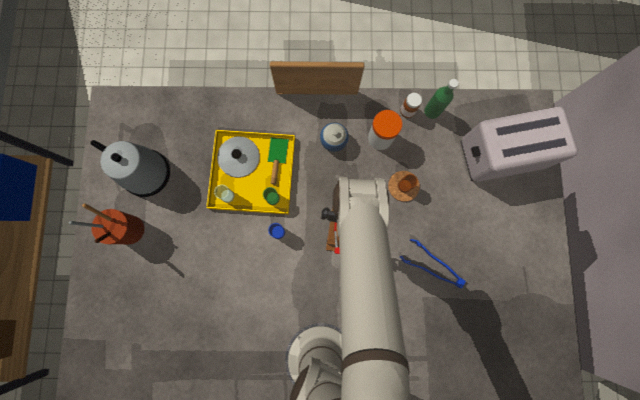

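The scene view shows the amber cup upright on the coaster (219,163) and the red tongs flat on the rest (300,175). The bystanders are unmoved and the arm is clear. Handing in.

```bash
python3 -c "
from cell import close_job; print(close_job())"
```

```text
the job is handed in; nothing more can be done
None
```

The amber cup is standing upright on the cork coaster and the red tongs are back across both bars of their rest, sprung open. I handled the cup only with the tongs. The job was handed in at about 27.6 s on the robot's clock, and the hand-in gave no verdict.

**One failure on the way:** on the first lift the tongs swung tail-down in the pads. I laid them level again against the back bar of the rest. Then I gripped about 11 mm further back and slightly tighter (50 mm over the grips instead of 51), and they stayed level from then on. The cup had not been touched at that point.

**Last checks:**
- **Cup:** it is within about 2–3 mm of the coaster's centre, with its foot at coaster height. In the scene view the fitted tilt is under 2°. The top and wrist fits gave larger tilts, 2–5° and 11–16°. I took those as artefacts of seeing only part of the wall, because the wrist fit gave about the same tilt while the cup was still hanging in the jaws.
- **Tongs:** they lie flat with the tops at z ≈ 0.05, within about 3 mm of where they started.
- **Other objects:** the green, clear and blue cups, the lid, spatula, bowl, canister and blue tongs look unmoved in the pictures. I did not re-measure them.
- **Robot:** the open gripper was about 0.2 m above the table, touching nothing.

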